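# Lock the ram of a bench press with the safety hook

## Robot

A 6-joint arm with a two-finger parallel gripper is mounted at the origin on the work surface. World frame = base frame: x ahead of the robot, y to its left, z up, the work surface at z = 0. Lengths are in m, angles in rad, forces in N, time in s.
With the tool pointing down it reaches from about 0.25 to 0.775 m from the base axis. Payload 4 kg.
Tool frame: the origin (TCP) lies on the centre line of the jaws, within the pads' length; the fingertips stand 19 mm ahead of it and the grasp point (between the pads) is the TCP; z points along the fingers, y is the direction in which the jaws open and shut (so a half turn about z gives the same grasp; the last joint's range is limited). The gripper opens to 94 mm and grips with 3 to 60 N. Pads are 16 mm wide; open, the fingers measure 119 mm over their backs; the gripper's body (75 mm by 177 mm) begins 78 mm behind the grasp point.
Start: joints at [1.234, 0.087, 1.371, -0, 1.684, -0.103], TCP at [0.127, 0.535, 0.225] pointing down, gripper open.
Joint ranges: [-3.1, 3.1], [-0.76, 2.03], [0.27, 2.55], [-1.08, 4.22], [0.17, 2.65], [-2.57, 2.57]. Speed limits (rad/s): [2.79, 2.79, 3.14, 3.14, 3.14, 3.14].

## Interface

Orientations are given as [roll, pitch, yaw] about the fixed x, y, z axes, in that order (R = Rz(yaw) Ry(pitch) Rx(roll)).
In Python, from station import env gives the robot as it stands.
- The arm moves only by the tool apply_moves, never from a script. Its argument "commands" is a list of rows, each a list of 6 numbers: the shift along the tool's x, y, z in m, then the turn, a rotation vector about the tool's x, y, z in degrees. In form: [[tx, ty, tz, rx, ry, rz], ...]. A call has 1 to 8 rows; each row shifts and turns the commanded pose from where the row before left it, along the tool's axes as they then stand; what a row does not reach is not made up. A row lasts 1/10 s, in which the tool goes at most 50 mm and 8.59 degrees, less where a joint would pass 70% of its speed; a pose out of reach is approached as far as the arm can. A call with a gripper value outside its range is refused whole. "hand" is the closure, from 0 (fully open) to 1 (shut), set as the call begins (left out, the last holds). The fingers move at their own pace and stop on an object; "force" is the grip in N (left out, the last holds). Time passes only in rows, so rows that do not move let the fingers close. It gives the time, the measured TCP pose, the force and the opening at its end, in the units of the state.
- env.get_state(): the state, without advancing time (a new reading comes with each control period).
- env.camera(name): name is "scene" or "top" or "wrist"; returns the picture (384x512x3 uint8, red, green, blue); there is no depth.
- env.calibration(name): a dict with "fx", "fy", "cx", "cy" (pixels), "distortion" ([k1, k2, p1, p2, k3] as OpenCV has them; the pictures are not rectified), "rvec" (rotation vector, rad) and "tvec" (3), from world to camera coordinates, as OpenCV has them. Camera axes: x right, y down, z forward; pixel columns grow to the right and rows downward; lengths in m; the calibration is good to about 2 mm. A picture is of the moment at which its call begins: read the wrist's pose just before it. calibration takes no time and is no camera call; for the wrist camera it gives the pose at the moment of the call.
- env.sign_off(): hands the job in, once; it reports no verdict.
The state is a dict: "time_s": time; "joint_positions": joint angles; "joint_velocities": joint speeds; "joint_efforts": joint torques, N m; "tcp_pos": TCP position; "tcp_rot": TCP orientation; "wrist_force": force on the tool from outside, world axes, zero at the start; "moment": the same for the moment, N m; "finger_gap": finger opening in m.
Only numpy, scipy, OpenCV 4.12 (cv2) and the standard library are available. Lean on these libraries where they do the work, as an engineer would, in place of code of your own. Each camera call takes 0.05 s, during which the arm holds its last target.

## Task

Lock the ram of the small two-pillar press before anyone works in it: take the safety hook from its rest, reach through under the raised ram, draw the locking bolt at the back home towards you until it stops and turn its handle fully down into the notch, then lay the hook back in its rest. Work the bolt with the hook only, gently and without forcing it; the gripper and arm must not touch the press, and the other things on the bench stay where they are.

Things in the scene. Friction and masses are not known exactly. Their poses are not given: they have to be found in the camera images.
- press: Two-pillar bench press fixed to the bench, its front to the robot. Origin under the base's centre; x front to back, y to its left seen from the robot, z up. Sizes in this frame, mm: base 100 (x) x 270 (y) x 40 high; anvil radius 26 to z 52; pillars radius 12.5 (feet radius 19) at x 0, y +-105. Its light lock parts bend if any part of the press is pushed or pulled with more than 14 N.
- ram_plate (a point): Centre of the raised ram plate's underside, press frame (0, 0, 162) mm. Plate 70 (x) x 250 (y) x 26 thick, bushes below it at the pillars down to z 155, punch radius 16 under its centre down to z 117. Crown above: 56 (x) x 270, z 224 to 250, with a gauge on its front to x -45 and an air cylinder on top to z 306. Between punch and left pillar (y 28 to 84) the way front to back is free from z 42 to 158.
- keeper (a point): Hole in the keeper lug that hangs from the rear of the ram plate, press frame (40, 0, 85) mm. Lug x 34 to 46, y -21 to 21, z 66 to 162. The bolt, a bar of diameter 14 along x at y 0, z 85, slides forwards (-x of the press, to the robot) through it against a steady friction of about 6 N, staying where left. Its bracket behind the base, with the stop plate, fills x 46 to 131, y -18 to 24, z 30 to 100.
- bolt_handle (a joint): Turn of the bolt's handle about the bolt's axis, rad: 0 level, out to the left, lying on the stop plate's lip; negative raised (to -0.25); 0.80 fully down at a stop. Stiff (0.07 N m, 2 N at mid handle), stays where left. The lip bars it from going down until the bolt is home, within 1.5 mm; there the handle stands against the plate's front tab, above the notch (12 mm wide) between tab and lip.
- handle_mid (a point): Point on the axis of the bolt's handle, 36 mm from the bolt's axis. The handle is a straight round steel bar of diameter 10, reaching 62 mm from the bolt's axis to the left (+y of the press at turn 0), with a ball of diameter 15 on its end. In the press frame it starts at x 94 to 100 mm; home, where the tab stops it, is at x 55 to 81 mm: the plate is set differently on each press, so feel for the stop.
- hook_grip (a point): Centre of the safety hook's handle (hook 0.18 to 0.28 kg, centre of mass about 20 mm ahead of here); x along the hook to its tip, z up. The handle is a black bar 124 (x) x 20 wide (y) x 26 high (z) mm. A straight steel rod of diameter 8 runs on along x at the same height to x 225, where it is bent down at a right angle.
- hook_tip (a point): Lower end of the hook's bent-down leg (diameter 8 mm): at x 225, z -32 mm from the centre of the hook's handle.
- rest: Plywood cradle of the hook, fixed; origin under it, x along the lying hook to its tip, z up. The handle's centre lies at (0, 0, 55) mm: its rear in a saddle 30 wide (x -57 to -43, floor z 42, cheeks to z 64), the rod in a flared notch (x 83 to 97, bottom z 51, cheeks to z 68). Base plate x -78 to 122, y -25 to 25, 10 thick; between saddle and notch fingers have room.
- micrometer: Micrometer lying on the bench, about 135 x 65 x 26 mm high; origin under its bow. Leave alone.
- plate: Ground plate 130 (x) x 165 (y) x 12 mm on two riser blocks, 54 mm high in all; origin under its centre. Leave alone.
- strip: Flat metal strip 150 (x) x 30 (y) x 5 mm on the bench; origin under its centre. Leave alone.
Not all that is in view belongs to the job. Of the things like the rest, leave any that is turquoise; of the rest the smaller one is meant.

How it is judged:
By the outcome, as a careful person would: the job done as asked, in the order asked, and still so for the second after the job is handed in, with the robot touching nothing.
It also fails if it takes over 72 s, if anything falls off the work surface, if the arm or the gripper's body presses on something with over 40 N, if the wrist force passes 120 N, or if a joint passes its speed limit or range.

## Working session

There is one attempt and no reset: what is moved stays moved. The work goes in short steps, Python scripts to look and compute and a tool call to move; the robot and the scene stay as the last step left them, time stands still between calls to the robot, and variables do not carry over. Pictures are saved under pics/ and viewed, and the job is handed in when it is done.

Besides the shell and the picture viewer there is one more tool, called by a JSON object that holds its "method" and its "body". apply_moves: Moves the arm, as the interface text tells. Its arguments: {"type":"object","properties":{"commands":{"type":"array","items":{"type":"array","items":{"type":"number"}}},"hand":{"type":"number"},"force":{"type":"number"}},"required":["commands"]}

```bash
ls; mkdir -p pics
python3 - <<'E'
from station import env
import cv2
for n in ["scene","top","wrist"]:
    im=env.camera(n); cv2.imwrite(f"pics/{n}0.png",im[:,:,::-1])
    c=env.calibration(n); print(n,{k:(v if isinstance(v,float) else list(v)) for k,v in c.items()})
print(env.get_state())
E
```

```text
pics
scene {'fx': 451.36312202727834, 'fy': 451.36312202727834, 'cx': 253.13558037914052, 'cy': 188.2264931232683, 'distortion': [np.float64(-0.03155438223752641), np.float64(0.0), np.float64(0.0), np.float64(0.0), np.float64(0.0)], 'rvec': [np.float64(1.8768788517667943), np.float64(1.500838341005765), np.float64(-0.6561511319334744)], 'tvec': [np.float64(-0.08233357728206996), np.float64(-0.19932302246225733), np.float64(1.9442855242267116)]}
top {'fx': 378.7811353333148, 'fy': 378.7811353333148, 'cx': 254.03202491082433, 'cy': 194.09229055864236, 'distortion': [np.float64(-0.08973212527125314), np.float64(0.0), np.float64(0.0), np.float64(0.0), np.float64(0.0)], 'rvec': [np.float64(2.115457779170701), np.float64(-2.117354919041628), np.float64(0.20568072788688557)], 'tvec': [np.float64(0.010833737884407288), np.float64(0.4977621213374018), np.float64(1.298171416316498)]}
wrist {'fx': 340.8245169879208, 'fy': 340.8245169879208, 'cx': 256.79933592169215, 'cy': 186.0956352989336, 'distortion': [np.float64(-0.07426604050349593), np.float64(0.0), np.float64(0.0), np.float64(0.0), np.fl
[... 215 characters left out ...]
83399356704)]}
{'time_s': 0.15, 'joint_positions': array([ 1.23388994e+00,  8.77935350e-02,  1.37188155e+00, -1.05925300e-05,
        1.68359913e+00, -1.03084287e-01]), 'joint_velocities': array([-0.0005194 , -0.00122543, -0.00581384,  0.00091274, -0.00042486,
       -0.00059683]), 'joint_efforts': array([ 8.93759388e-04, -3.40643334e+01, -3.02793825e+01,  7.18165236e-02,
        3.05168470e-02, -1.14032730e-04]), 'tcp_pos': array([0.12730576, 0.53467018, 0.22358145]), 'tcp_rot': array([-3.13991894e+00, -1.62564063e-04,  2.90776924e+00]), 'wrist_force': array([ 0.86125392,  0.2179209 , -0.05670111]), 'moment': array([ 0.01714768,  0.01563031, -0.01721576]), 'finger_gap': 0.09420541335386635}
```

View pics/scene0.png

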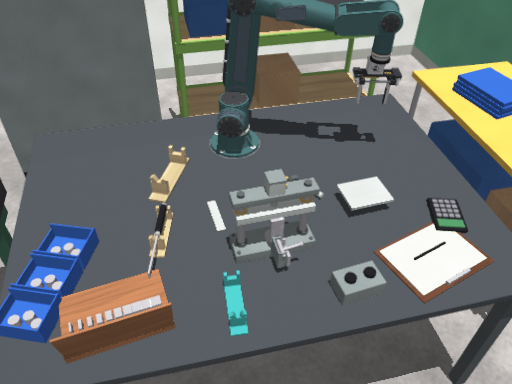

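View pics/top0.png

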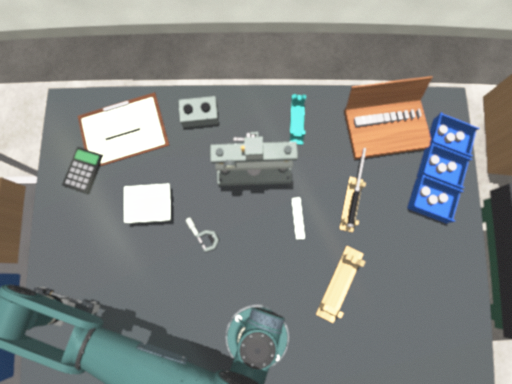

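View pics/wrist0.png

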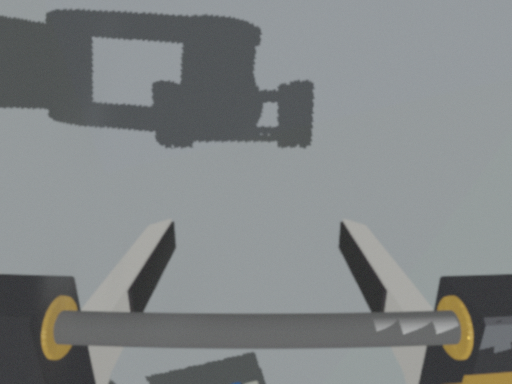

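```bash
cat > h.py <<'E'
from station import env
import cv2, numpy as np
from scipy.spatial.transform import Rotation as R
def K(c): return np.array([[c['fx'],0,c['cx']],[0,c['fy'],c['cy']],[0,0,1.]]),np.array(c['distortion'],float)
def proj(P,c):
    k,d=K(c); return cv2.projectPoints(np.array(P,float).reshape(-1,1,3),np.array(c['rvec'],float),np.array(c['tvec'],float),k,d)[0].reshape(-1,2)
def back(uv,z,c):
    k,d=K(c); uv=np.array(uv,float).reshape(-1,1,2); n=cv2.undistortPoints(uv,k,d).reshape(-1,2)
    Rm=cv2.Rodrigues(np.array(c['rvec'],float))[0]; o=-Rm.T@np.array(c['tvec'],float)
    dr=np.c_[n,np.ones(len(n))]@Rm; z=np.broadcast_to(np.array(z,float),(len(n),))
    return o+dr*((z-o[2])/dr[:,2])[:,None]
def crop(im,u0,v0,u1,v1,s,name):
    cv2.imwrite('pics/'+name,cv2.resize(im[v0:v1,u0:u1,::-1],None,fx=s,fy=s,interpolation=cv2.INTER_CUBIC))
E
python3 - <<'E'
import cv2
from h import crop
t=cv2.imread('pics/top0.png')[:,:,::-1]; s=cv2.imread('pics/scene0.png')[:,:,::-1]
crop(t,310,130,400,240,5,'t_hook.png')
crop(t,195,115,315,205,6,'t_press.png')
crop(s,215,160,335,280,5,'s_press.png')
crop(s,130,140,220,290,4,'s_hook.png')
E
```

```text
(no output)
```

View pics/t_hook.png

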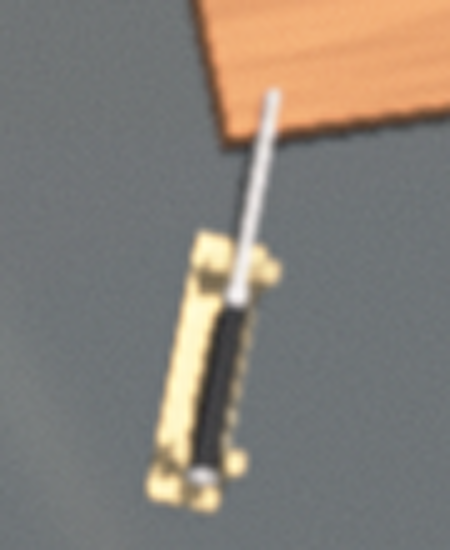

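View pics/t_press.png

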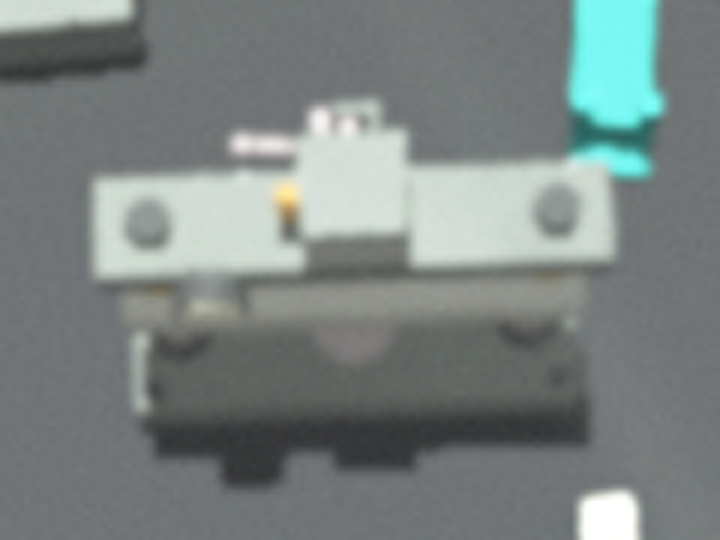

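View pics/s_press.png

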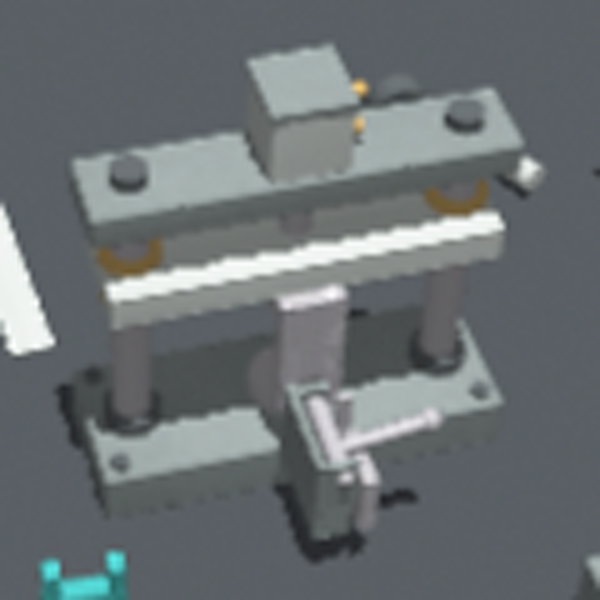

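View pics/s_hook.png

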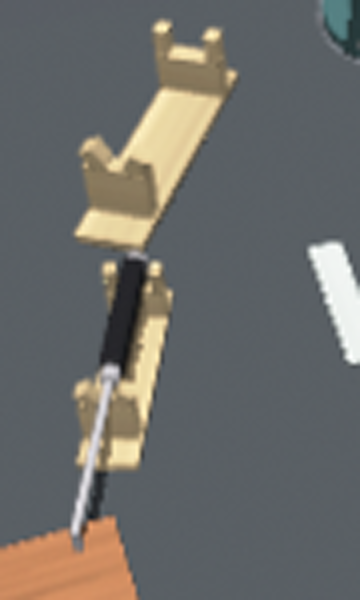

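```bash
cat > fit.py <<'E'
from h import *
from scipy.optimize import least_squares
ct=env.calibration('top'); cs=env.calibration('scene')
def fit(obs,x0):
    # obs: list of (cal, local pt mm, pixel)
    def pts(p,L): 
        c,s=np.cos(p[2]),np.sin(p[2]); L=np.array(L)/1000.
        return np.c_[p[0]+c*L[:,0]-s*L[:,1],p[1]+s*L[:,0]+c*L[:,1],L[:,2]]
    def f(p):
        return np.concatenate([(proj(pts(p,[o[1]]),o[0])[0]-o[2]) for o in obs])
    r=least_squares(f,x0,loss='soft_l1',f_scale=1.); return r.x,f(r.x).reshape(-1,2)
E
python3 - <<'E'
from fit import *
T=lambda u,v:np.array([u/5+310-.4,v/5+130-.4])
print(back([T(203,478),T(236,300),T(273,92)],.055,ct))
P=lambda u,v:np.array([u/6+195-.4,v/6+115-.4]); S=lambda u,v:np.array([u/5+215-.4,v/5+160-.4])
obs=[(ct,(28,135,250),P(93,180)),(ct,(28,-135,250),P(610,165)),(ct,(-28,-135,250),P(615,262)),(ct,(-28,135,250),P(95,278)),
(cs,(28,-135,250),S(95,222)),(cs,(28,135,250),S(522,137)),(cs,(-28,-135,250),S(75,160)),(cs,(-28,135,250),S(495,90)),
(cs,(35,-125,188),S(108,292)),(cs,(35,125,188),S(503,220)),(cs,(50,-135,40),S(105,482)),(cs,(50,135,40),S(502,375)),(cs,(50,-135,0),S(112,515)),(cs,(50,135,0),S(502,407))]
x,r=fit(obs,[.5,0,0]); print(x,np.degrees(x[2])); print(r.round(1))
for ids in (slice(0,4),slice(4,14)):
    print(fit(obs[ids],[.5,0,0])[0])
# hook: grip axis z55
Sk=lambda u,v:np.array([u/4+130-.4,v/4+140-.4])
ho=[(ct,(-62,0,55),T(203,470)),(ct,(62,0,55),T(236,300)),(ct,(225,0,59),T(273,92)),
(cs,(225,0,55),Sk(77,533)),(cs,(62,0,55),Sk(112,372)),(cs,(-62,0,68),Sk(134,255))]
x,r=fit(ho,[.4,-.25,0]); print(x,np.degrees(x[2])); print(r.round(1))
E
```

```text
[[ 0.38505636 -0.32652023  0.055     ]
 [ 0.51252003 -0.35659123  0.055     ]
 [ 0.66814638 -0.39295275  0.055     ]]
[0.59158601 0.01200148 0.04535929] 2.5988956122161704
[[-0.6  0.4]
 [-0.1 -1. ]
 [ 0.4  0.1]
 [-0.6  1.4]
 [-0.8 -0.9]
 [ 0.9 -0. ]
 [-1.2 -1.1]
 [-0.4 -2.3]
 [ 0.9  1.1]
 [ 0.4  0.3]
 [ 0.3 -0.6]
 [ 0.5  4.1]
 [-0.9  0.8]
 [-0.7  5.6]]
[0.59234983 0.01135278 0.02994758]
[0.5904029  0.01242402 0.06049484]
[ 0.45030761 -0.34060702 -0.23249395] -13.320922329195731
[[-0.1  0.2]
 [-0.4  0.5]
 [ 0.1 -0.6]
 [-0.1 -0. ]
 [-0.   0.1]
 [-0.2  0.2]]
```

Run:
```python
from fit import *
P=lambda u,v:np.array([u/6+195-.4,v/6+115-.4]); S=lambda u,v:np.array([u/5+215-.4,v/5+160-.4])
x=[.5920,.012,.044]
def W(L,p=x):
    c,s=np.cos(p[2]),np.sin(p[2]); L=np.array(L)/1000.
    return np.c_[p[0]+c*L[:,0]-s*L[:,1],p[1]+s*L[:,0]+c*L[:,1],L[:,2]]
def box(a,b): 
    return [((a,b)[i][0],(a,b)[j][1],(a,b)[k][2]) for i in(0,1) for j in (0,1) for k in (0,1)]
boxes=[box((-50,-135,0),(50,135,40)),box((-35,-125,162),(35,125,188)),box((-28,-135,224),(28,135,250)),box((46,-18,30),(131,24,100)),box((97,0,85),(97,62,85)),box((34,-21,66),(46,21,162))]
for n,c,(u0,v0,u1,v1,s) in (('top',ct,(195,115,315,205,6)),('scene',cs,(215,160,335,280,5))):
    im=cv2.imread(f'pics/{n}0.png'); im=cv2.resize(im[v0:v1,u0:u1],None,fx=s,fy=s,interpolation=cv2.INTER_CUBIC)
    for bi,b in enumerate(boxes):
        q=(proj(W(b),c)-[u0,v0]+.5)*s
        for i in range(8):
            for k in (1,2,4):
                if not i&k: cv2.line(im,tuple(int(t) for t in q[i]),tuple(int(t) for t in q[i|k]),[(0,0,255),(0,255,0),(255,0,0),(0,255,255),(255,0,255),(255,255,0)][bi],1)
    cv2.imwrite(f'pics/ov_{n}.png',im)
c=env.calibration('wrist'); Rm=cv2.Rodrigues(np.array(c['rvec'],float))[0]; o=-Rm.T@np.array(c['tvec'],float)
st=env.get_state(); Rt=R.from_euler('xyz',st['tcp_rot']).as_matrix()
print('cam in tool',Rt.T@(o-st['tcp_pos']),'view',Rt.T@Rm[2], 'camx',Rt.T@Rm[0]); print(Rt)
```

```text
cam in tool [ 0.07924732 -0.00110982 -0.16011288] view [-2.71243601e-01 -2.23890795e-04  9.62510706e-01] camx [2.04832484e-04 9.99999937e-01 2.90334725e-04]
[[-9.72787614e-01  2.31697992e-01 -5.45937441e-04]
 [ 2.31698578e-01  9.72786328e-01 -1.59050328e-03]
 [ 1.62564063e-04 -1.67371482e-03 -9.99998586e-01]]
```

View pics/ov_top.png

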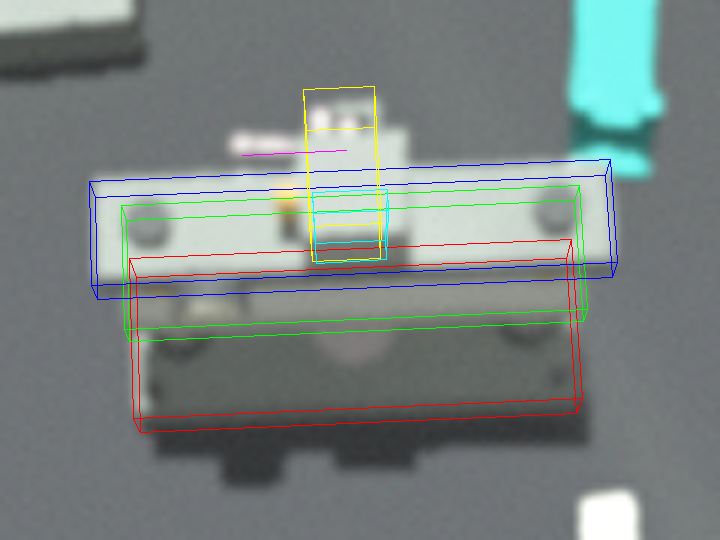

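View pics/ov_scene.png

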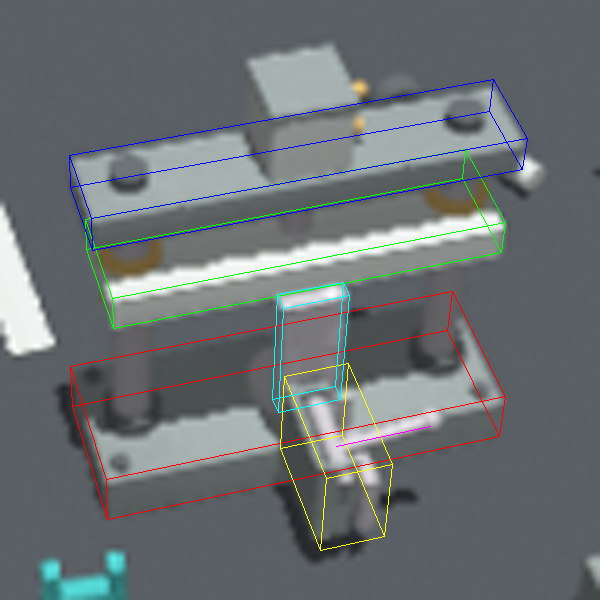

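{"method": "apply_moves", "body": {"commands": [[-0.023,-0.032,0,0,0,0],[-0.023,-0.032,0,0,0,0],[-0.023,-0.032,0,0,0,0],[-0.023,-0.032,0,0,0,0],[-0.023,-0.032,0,0,0,0],[-0.023,-0.032,0,0,0,0],[-0.023,-0.032,0,0,0,0],[-0.023,-0.032,0,0,0,0]], "hand": 0}}

```text
time_s: 0.95
tcp_pos: [0.2472, 0.2419, 0.2243]
tcp_rot: [3.141, 0.0, 2.909]
wrist_force: [0.9, 0.6, 0.0]
finger_gap: 0.0938
```

{"method": "apply_moves", "body": {"commands": [[-0.023,-0.032,0,0,0,0],[-0.023,-0.032,0,0,0,0],[-0.023,-0.032,0,0,0,0],[-0.023,-0.032,0,0,0,0],[-0.023,-0.032,0,0,0,0],[-0.023,-0.032,0,0,0,0],[-0.023,-0.032,0,0,0,0],[-0.023,-0.032,0,0,0,0]]}}

```text
time_s: 1.75
tcp_pos: [0.3669, -0.0499, 0.2243]
tcp_rot: [3.141, 0.0, 2.907]
wrist_force: [0.6, 0.3, 1.0]
finger_gap: 0.0937
```

{"method": "apply_moves", "body": {"commands": [[-0.022,-0.033,0,0,0,0],[-0.022,-0.033,0,0,0,0],[-0.022,-0.033,0,0,0,0],[-0.022,-0.033,0,0,0,0],[-0.022,-0.033,0,0,0,0],[-0.022,-0.033,0,0,0,0],[-0.022,-0.033,0,0,0,0],[-0.022,-0.033,0,0,0,0]]}}

```text
time_s: 2.55
tcp_pos: [0.4771, -0.3474, 0.2238]
tcp_rot: [3.141, -0.001, 2.908]
wrist_force: [0.2, 0.5, 0.4]
finger_gap: 0.094
```

{"method": "apply_moves", "body": {"commands": [[0,0,0,0,-5,0],[0,0,0,0,-5,0],[0,0,0,0,-5,0],[0,0,0,0,-5,0],[0,0,0,0,-5,0],[0,0,0,0,-5,0],[0,0,0,0,0,0]]}}

```text
time_s: 3.25
tcp_pos: [0.4745, -0.3447, 0.2217]
tcp_rot: [3.138, 0.52, 2.904]
wrist_force: [-0.3, -0.2, -0.7]
finger_gap: 0.0941
```

Run:
```python
from h import *
st=env.get_state();print(st['tcp_pos'],st['tcp_rot'],st['joint_positions'])
cw=env.calibration('wrist'); im=env.camera('wrist'); cv2.imwrite('pics/w1.png',cv2.resize(im[:,:,::-1],(768,576)))
x=[.4503,-.3406,-.2325]; c,s=np.cos(x[2]),np.sin(x[2])
W=lambda a,b,z:[x[0]+c*a-s*b,x[1]+s*a+c*b,z]
print(proj([W(-.062,0,.068),W(.062,0,.068),W(.062,0,.055),W(.225,0,.055),W(.03,0,.068),W(.062,.01,.068),W(.062,-.01,.068)],cw)*1.5)
```

```text
[ 0.47448676 -0.34465426  0.22173007] [3.13841902 0.52003148 2.90436067] [-0.90318678 -0.14947603  1.69307395  0.33887548  1.19713605 -2.29775804]
[[382.62575374 -28.70253398]
 [383.91648582 196.10893349]
 [383.90255542 183.70617205]
 [384.81558576 342.99643074]
 [383.6499164  150.04569175]
 [400.37342748 196.05029036]
 [367.4604536  196.18043109]]
```

View pics/w1.png

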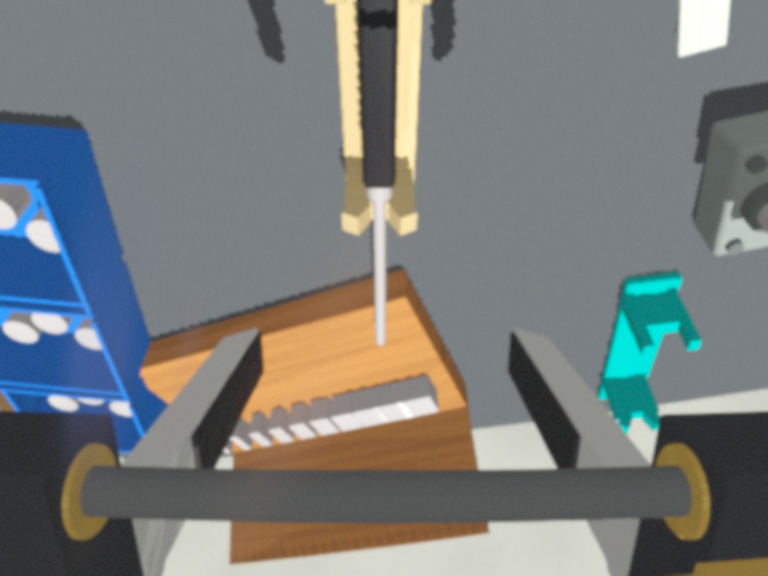

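{"method": "apply_moves", "body": {"commands": [[0.0112,-0.0005,0.021,0,0,0],[0.0112,-0.0005,0.021,0,0,0],[0.0112,-0.0005,0.021,0,0,0],[0.0112,-0.0005,0.021,0,0,0],[0.0112,-0.0005,0.021,0,0,0],[0.0112,-0.0005,0.021,0,0,0],[0.0112,0,0.021,0,0,0],[0,0,0,0,0,0]]}}

```text
time_s: 4.1
tcp_pos: [0.4808, -0.3481, 0.0538]
tcp_rot: [3.136, 0.516, 2.907]
wrist_force: [-0.3, -0.2, -0.4]
finger_gap: 0.0939
```

Run:
```python
from h import *
st=env.get_state();print(st['tcp_pos'],st['tcp_rot'],st['wrist_force'],st['moment'])
im=env.camera('wrist'); cv2.imwrite('pics/w2.png',cv2.resize(im[:,:,::-1],(768,576)))
```

```text
[ 0.48079021 -0.34810633  0.0537599 ] [3.13595379 0.51624529 2.90657435] [-0.33959536 -0.20930251 -0.43704829] [0.05050331 0.20965068 0.02065047]
```

View pics/w2.png

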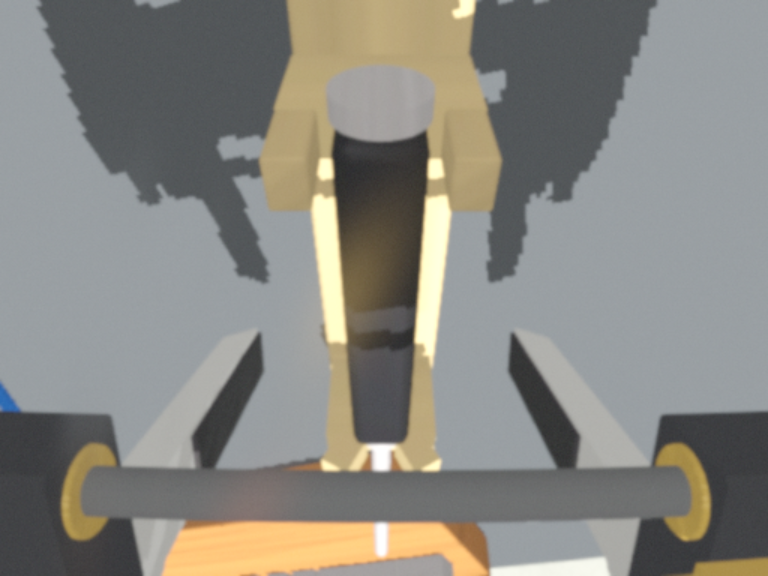

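The hook lies between the jaws: handle column at about 381 px, jaw midline at about 386 px, inside the smaller plywood rest. Closing the gripper.

{"method": "apply_moves", "body": {"commands": [[0,-0.001,0,0,0,0],[0,0,0,0,0,0],[0,0,0,0,0,0],[0,0,0,0,0,0],[0,0,0,0,0,0],[0,0,0,0,0,0]], "hand": 1, "force": 20}}

```text
time_s: 4.75
tcp_pos: [0.4814, -0.3511, 0.0582]
tcp_rot: [-3.141, 0.524, 2.908]
wrist_force: [-0.3, -0.8, -0.1]
finger_gap: 0.0495
```

{"method": "apply_moves", "body": {"commands": [[0,0,0,0,0,0],[0,0,0,0,0,0],[0,0,0,0,0,0],[0,0,0,0,0,0]], "hand": 1, "force": 58}}

```text
time_s: 5.15
tcp_pos: [0.4814, -0.3508, 0.0579]
tcp_rot: [3.141, 0.524, 2.908]
wrist_force: [1.2, 1.6, -0.2]
finger_gap: 0.0197
```

Run:
```python
from h import *
st=env.get_state();print(st)
```

```text
{'time_s': 5.15, 'joint_positions': array([-0.90041243,  0.00709398,  1.89204144,  0.42007015,  0.86205136,
       -2.45168551]), 'joint_velocities': array([ 0.00033987,  0.00083662, -0.00070794,  0.00083498,  0.00213074,
       -0.00049059]), 'joint_efforts': array([-4.21969453e-01, -2.79889083e+01, -2.79393160e+01,  1.03886291e+00,
       -1.40641194e+00, -5.70932374e-03]), 'tcp_pos': array([ 0.48143028, -0.35082431,  0.0578888 ]), 'tcp_rot': array([3.14086402, 0.52357486, 2.90750883]), 'wrist_force': array([ 1.22432759,  1.63105563, -0.19724955]), 'moment': array([0.05632282, 0.1407084 , 0.05673062]), 'finger_gap': 0.01972094761362938}
```

{"method": "apply_moves", "body": {"commands": [[-0.005,0,-0.00866,0,0,0],[-0.0112,0,-0.0194,0,0,0],[-0.0112,0,-0.0194,0,0,0],[-0.0112,0,-0.0194,0,0,0],[-0.0112,0,-0.0194,0,0,0],[-0.0112,0,-0.0194,0,0,0],[-0.0112,0,-0.0194,0,0,0],[-0.0112,0,-0.0194,0,0,0]]}}

```text
time_s: 5.95
tcp_pos: [0.4808, -0.3506, 0.2253]
tcp_rot: [3.141, 0.522, 2.907]
wrist_force: [-0.6, 0.5, -3.1]
finger_gap: 0.0195
```

Run:
```python
from h import *
st=env.get_state();print(st['tcp_pos'],st['tcp_rot'],st['wrist_force'],st['moment'],st['finger_gap'],st['joint_positions'])
cw=env.calibration('wrist');im=env.camera('wrist'); cv2.imwrite('pics/w3.png',cv2.resize(im[:,:,::-1],(768,576)))
Rt=R.from_euler('xyz',st['tcp_rot']).as_matrix()
f=np.array([.973,-.232,0]); 
o=st['tcp_pos']
print(proj([o+f*.1924+[0,0,-.003], o+f*.1924+[0,0,-.035],o+f*(.062-.0326)+[0,0,-.003]],cw)*1.5)
im=env.camera('scene'); cv2.imwrite('pics/s3.png',im[:,:,::-1])
```

```text
[ 0.48077285 -0.35064697  0.22532305] [3.1410803  0.52205058 2.90747276] [-0.5646155   0.48135773 -3.12904106] [0.0596021  0.38721541 0.01682906] 0.01947465979353768 [-0.90057746 -0.13217285  1.67145146  0.33781787  1.19810034 -2.29647722]
[[386.84366298 541.81229733]
 [386.73770853 492.0218488 ]
 [388.01062814 410.68736608]]
```

View pics/w3.png

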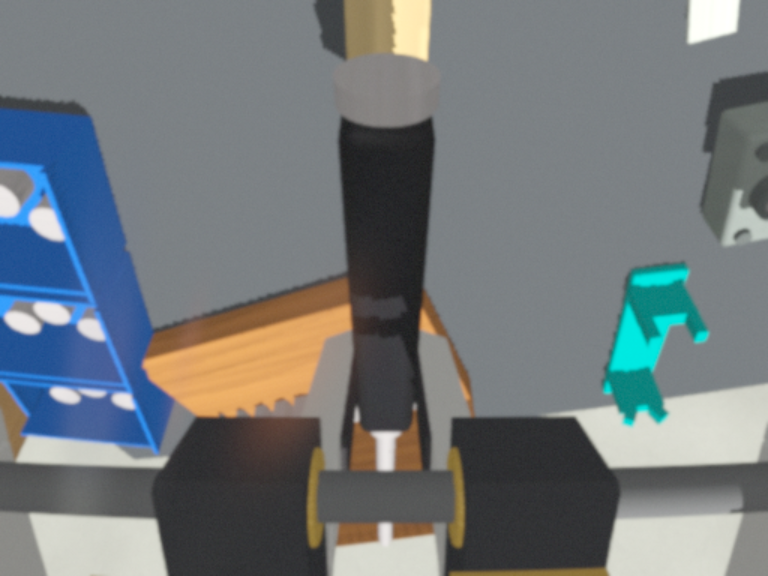

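View pics/s3.png

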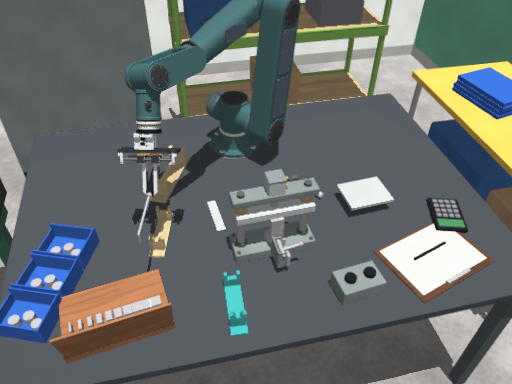

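{"method": "apply_moves", "body": {"commands": [[0,0,0,4,0,6.93],[0,0,0,4,0,6.93],[0,0,0,4,0,6.93],[0,0,0,4,0,6.93],[0,0,0,4,0,6.93],[0,0,0,0,0,0]]}}

```text
time_s: 6.65
tcp_pos: [0.4819, -0.3489, 0.2224]
tcp_rot: [-3.141, 0.52, 2.214]
wrist_force: [-0.8, -0.2, -3.3]
finger_gap: 0.0194
```

{"method": "apply_moves", "body": {"commands": [[0.03,0.009,-0.0173,0,0,0],[0.03,0.009,-0.0173,0,0,0],[0.03,0.009,-0.0173,0,0,0],[0.03,0.009,-0.0173,0,0,0],[0.03,0.009,-0.0173,0,0,0],[0.03,0.009,-0.0173,0,0,0]]}}

```text
time_s: 7.25
tcp_pos: [0.3994, -0.1508, 0.2231]
tcp_rot: [-3.14, 0.521, 2.213]
wrist_force: [1.0, 0.2, -1.8]
finger_gap: 0.0197
```

Run:
```python
from h import *
st=env.get_state();print(st['tcp_pos'],st['tcp_rot'],st['wrist_force'],st['moment'],st['finger_gap'],st['joint_positions'])
```

```text
[ 0.39941272 -0.15084731  0.22314203] [-3.14038696  0.52064597  2.21289873] [ 1.03802336  0.20038557 -1.84934443] [0.318701  0.2752768 0.0019797] 0.019673214814088926 [-0.25022563 -0.49256586  1.93794436 -0.33173813  1.29224055 -0.86586553]
```

{"method": "apply_moves", "body": {"commands": [[0.0346,0.0098,-0.02,0,0,0],[0.0346,0.0098,-0.02,0,0,0],[0.0346,0.0098,-0.02,0,0,0],[0.0346,0.0098,-0.02,0,0,0],[0.0346,0.0098,-0.02,0,0,0]]}}

```text
time_s: 7.75
tcp_pos: [0.3196, 0.039, 0.2238]
tcp_rot: [-3.14, 0.521, 2.214]
wrist_force: [0.9, 0.1, -4.1]
finger_gap: 0.0198
```

{"method": "apply_moves", "body": {"commands": [[0,0,0,-3.485,0,-6.036],[0,0,0,-3.485,0,-6.036],[0,0,0,-3.485,0,-6.036],[0,0,0,-3.485,0,-6.036],[0,0,0,-3.485,0,-6.036],[0,0,0,-3.485,0,-6.036],[0,0,0,-3.485,0,-6.036],[0,0,0,-3.485,0,-6.036]]}}

```text
time_s: 8.55
tcp_pos: [0.3578, 0.0551, 0.2266]
tcp_rot: [-3.127, 0.491, -3.095]
wrist_force: [-0.0, -0.3, -3.0]
finger_gap: 0.0195
```

Run:
```python
from h import *
st=env.get_state();print(st['tcp_pos'],st['tcp_rot'],st['wrist_force'],st['moment'],st['finger_gap'],st['joint_positions'])
im=env.camera('wrist'); cv2.imwrite('pics/w4.png',cv2.resize(im[:,:,::-1],(768,576)))
im=env.camera('scene'); cv2.imwrite('pics/s4.png',im[:,:,::-1])
im=env.camera('top'); cv2.imwrite('pics/t4.png',im[:,:,::-1])
```

```text
[0.35776872 0.05505264 0.22660455] [-3.12719183  0.49143513 -3.0946566 ] [-0.01247429 -0.26438596 -3.02126035] [0.01559392 0.36285069 0.03591344] 0.01951815342173761 [-0.02052374 -0.75645058  2.05025563  0.01784797  1.35647598 -1.63406805]
```

View pics/w4.png

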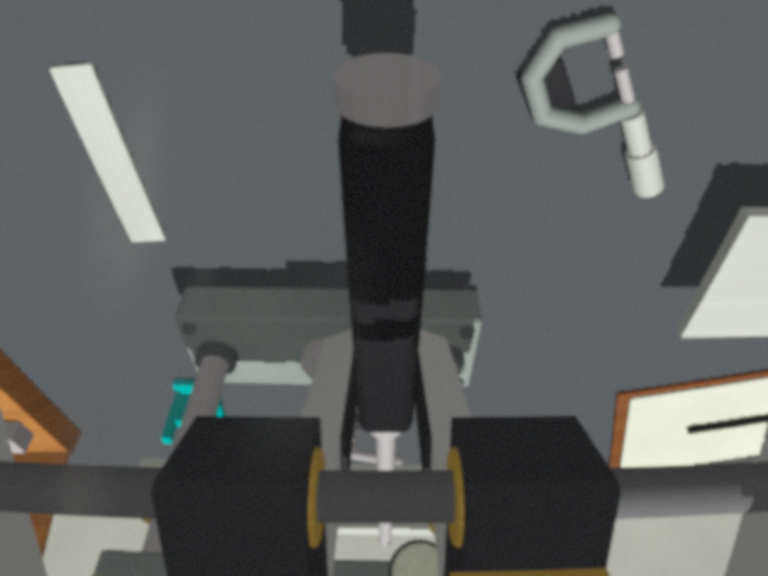

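View pics/t4.png

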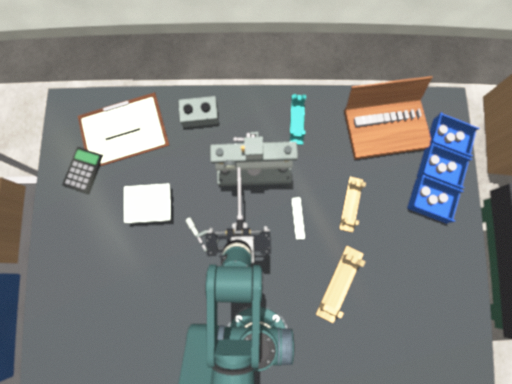

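```bash
cat > kin.py <<'E'
from h import *
from scipy.optimize import least_squares
S=[([1.23389,.0877935,1.37188155,0,1.68359913,-.103084],[.12730576,.53467,.2235815]),
([-.90318678,-.14947603,1.69307395,.33887548,1.19713605,-2.29775804],[.47448676,-.34465426,.22173007]),
([-.90041243,.00709398,1.89204144,.42007015,.86205136,-2.45168551],[.48143028,-.35082431,.0578888]),
([-.90057746,-.13217285,1.67145146,.33781787,1.19810034,-2.29647722],[.48077285,-.35064697,.22532305]),
([-.25022563,-.49256586,1.93794436,-.33173813,1.29224055,-.86586553],[.39941272,-.15084731,.22314203]),
([-.02052374,-.75645058,2.05025563,.01784797,1.35647598,-1.63406805],[.35776872,.05505264,.22660455])]
Ry=lambda a:R.from_euler('y',a).as_matrix(); Rz=lambda a:R.from_euler('z',a).as_matrix()
def fk(q,p):
    a1,h,L2,e,L3,d,w=p; A=Rz(q[0]); x=A@[a1,0,h]; A=A@Ry(q[1]); x=x+A@[0,0,L2]; A=A@Ry(q[2]); x=x+A@[e,0,L3]
    A=A@Rz(q[3])@Ry(q[4]); x=x+A@[w,0,d]; A=A@Rz(-q[5]) ; return x,A
def fitk():
    f=lambda p:np.concatenate([fk(q,p)[0]-np.array(t) for q,t in S])
    r=least_squares(f,[0,.3,.35,0,.35,.25,0]); return r.x,f(r.x)
if __name__=='__main__':
    p,res=fitk(); print(p.round(4)); print(np.abs(res).max())
E
python3 kin.py
```

```text
[0.0108 0.2286 0.4884 0.143  0.5242 0.3937 0.0526]
0.07753778160455263
```

Run:
```python
import cv2
from h import crop
s=cv2.imread('pics/s4.png')[:,:,::-1]; crop(s,215,130,335,270,4,'s4c.png')
```

```text
(no output)
```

View pics/s4c.png

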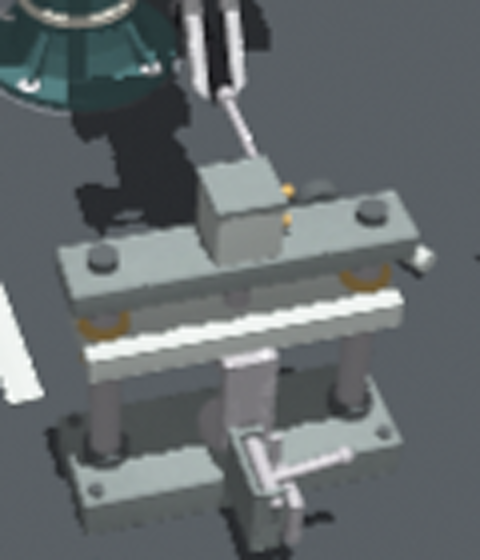

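Run:
```python
import kin
from kin import *
S=kin.S
rots=[[-3.13991894,-1.6e-4,2.90776924],[3.13841902,.52003148,2.90436067],[3.14086402,.52357486,2.90750883],[3.1410803,.52205058,2.90747276],[-3.14038696,.52064597,2.21289873],[-3.12719183,.49143513,-3.0946566]]
for s4 in (1,-1):
  for s5 in (1,-1):
    for s6 in (1,-1):
      As=[]
      for (q,t),r in zip(S,rots):
        A=Rz(q[0])@Ry(q[1]+q[2])@Rz(s4*q[3])@Ry(s5*q[4])@Rz(s6*q[5])
        As.append(A.T@R.from_euler('xyz',r).as_matrix())
      m=R.from_matrix(As); mm=m.mean(); print(s4,s5,s6,np.degrees((mm.inv()*m).magnitude()).round(1))
```

```text
1 1 1 [0. 0. 0. 0. 0. 0.]
1 1 -1 [1.084e+02 1.000e-01 1.750e+01 3.000e-01 1.642e+02 7.620e+01]
1 -1 1 [117.2  10.4  37.8  10.4 145.4  69. ]
1 -1 -1 [29.  11.  50.4 10.9 38.9 17. ]
-1 1 1 [20.7 20.3 29.3 20.2 41.7 19.7]
-1 1 -1 [138.1  18.4  18.3  18.2 136.8  52.2]
-1 -1 1 [114.3   9.8  38.1   9.7 164.   78.7]
-1 -1 -1 [47.6 14.2 46.5 14.1  3.5 22.5]
```

Run:
```python
from kin import *
rows=[];y=[]
for q,t in S:
    A1=Rz(q[0]);A2=A1@Ry(q[1]);A3=A2@Ry(q[2]);A4=A3@Rz(q[3])@Ry(q[4])
    rows.append(np.c_[A1[:,[0,2]],A2[:,[2]],A3[:,[0,2]],A4[:,[2]]]);y.append(t)
Amat=np.vstack(rows);y=np.concatenate(y)
x,res,rk,sv=np.linalg.lstsq(Amat,y,rcond=None);print(x.round(4),rk,sv);print((Amat@x-y).reshape(-1,3).round(3))
```

```text
[-0.0441  0.2308  0.5013  0.1553  0.5256  0.415 ] 6 [4.81599862 3.45561352 0.67261779 0.50657262 0.31828868 0.23356869]
[[ 0.051 -0.026 -0.004]
 [-0.019 -0.025  0.004]
 [-0.027 -0.016 -0.002]
 [-0.018 -0.026  0.004]
 [-0.024 -0.079  0.001]
 [-0.002 -0.055 -0.003]]
```

```bash
cat > ik.py <<'E'
from kin import *
def cols(q):
    A1=Rz(q[0]);A2=A1@Ry(q[1]);A3=A2@Ry(q[2]);A4=A3@Rz(q[3])@Ry(q[4])
    return np.c_[A1[:,[1,2]],A2[:,[2]],A3[:,[0,2]],A4[:,[2]]],A4@Rz(q[5])
X=np.linalg.lstsq(np.vstack([cols(q)[0] for q,t in S]),np.concatenate([t for q,t in S]),rcond=None)[0]
M=cols(S[0][0])[1].T@R.from_euler('xyz',[-3.13991894,-1.6e-4,2.90776924]).as_matrix()
LO=np.array([-3.1,-.76,.27,-1.08,.17,-2.57]);HI=np.array([3.1,2.03,2.55,4.22,2.65,2.57])
def ik(pos,rot,q0):
    Rd=rot if np.ndim(rot)==2 else R.from_euler('xyz',rot).as_matrix()
    def f(q):
        C,A=cols(q); return np.r_[(C@X-pos)*5,R.from_matrix(Rd.T@A@M).as_rotvec()]
    r=least_squares(f,np.clip(q0,LO+1e-6,HI-1e-6),bounds=(LO,HI)); return r.x,np.abs(f(r.x)).max()
def tool(yaw_hook,tilt=30):  # tool axes columns: hook heading yaw_hook, level hook
    f=np.array([np.cos(yaw_hook),np.sin(yaw_hook),0]);l=np.array([-f[1],f[0],0]);z=np.array([0,0,1.]);t=np.radians(tilt)
    return np.c_[-np.cos(t)*f-np.sin(t)*z, l, np.sin(t)*f-np.cos(t)*z]
if __name__=='__main__':
    print(X); print(np.abs(np.vstack([cols(q)[0] for q,t in S])@X-np.concatenate([t for q,t in S])).max())
    Rt=tool(.044); print(Rt-R.from_euler('xyz',[np.pi,.5236,.044+np.pi]).as_matrix())
    q=S[5][0]
    for xx in (.30,.32,.34,.36,.38,.5):
      for z in (.11,.15,.2,.225): 
        q1,e=ik(np.array([xx,.045,z]),Rt,q); print(xx,z,q1.round(2),round(e,4))
E
python3 ik.py
```

```text
[0.0565993  0.15260083 0.44900033 0.10070029 0.49979973 0.33163594]
2.7365138889345886e-06
[[-6.11608984e-07 -2.08166817e-17 -1.05933634e-06]
 [-2.69281753e-08  0.00000000e+00 -4.66409017e-08]
 [ 1.06036260e-06 -1.05818132e-16 -6.12201500e-07]]
0.3 0.11 [ 0.02 -0.76  2.26 -0.04  1.26 -1.58] 0.142
0.3 0.15 [ 0.02 -0.76  2.17 -0.04  1.36 -1.58] 0.1516
0.3 0.2 [ 0.02 -0.76  2.07 -0.03  1.46 -1.59] 0.1529
0.3 0.225 [ 0.01 -0.76  2.02 -0.03  1.51 -1.6 ] 0.1493
0.32 0.11 [-0.03 -0.76  2.27  0.    1.21 -1.63] 0.1
0.32 0.15 [-0.02 -0.76  2.18 -0.    1.31 -1.63] 0.1099
0.32 0.2 [-0.03 -0.76  2.08  0.    1.41 -1.63] 0.1116
0.32 0.225 [-0.03 -0.76  2.03  0.01  1.46 -1.64] 0.1082
0.34 0.11 [-0.06 -0.76  2.28  0.04  1.16 -1.68] 0.0555
0.34 0.15 [-0.06 -0.76  2.19  0.03  1.25 -1.67] 0.0659
0.34 0.2 [-0.06 -0.76  2.09  0.03  1.35 -1.67] 0.0682
0.34 0.225 [-0.06 -0.76  2.04  0.03  1.4  -1.67] 0.0652
0.36 0.11 [-0.09 -0.76  2.29  0.07  1.1  -1.72] 0.0098
0.36 0.15 [-0.08 -0.76  2.21  0.06  1.2  -1.71] 0.0206
0.36 0.2 [-0.08 -0.76  2.11  0.06  1.3  -1.7 ] 0.0237
0.36 0.225 [-0.08 -0.76  2.06  0.06  1.34 -1.7 ] 0.0211
0.38 0.11 [-0.09 -0.7   2.27  0.08  1.06 -1.72] 0.0
0.38 0.15 [-0.09 -0.72  2.2   0.07  1.15 -1.72] 0.0
0.38 0.2 [-0.09 -0.73  2.1   0.07  1.25 -1.71] 0.0
0.38 0.225 [-0.09 -0.73  2.05  0.07  1.3  -1.7 ] 0.0
0.5 0.11 [-0.06 -0.33  2.06  0.06  0.89 -1.7 ] 0.0
0.5 0.15 [-0.06 -0.36  2.    0.06  0.98 -1.69] 0.0
0.5 0.2 [-0.06 -0.39  1.92  0.06  1.09 -1.68] 0.0
0.5 0.225 [-0.06 -0.4   1.88  0.06  1.14 -1.68] 0.0
```

{"method": "apply_moves", "body": {"commands": [[0,0,0,3.5,0,6.06],[0,0,0,3.5,0,6.06],[0,0,0,3.5,0,6.06],[0,0,0,3.5,0,6.06],[0,0,0,3.5,0,6.06],[0,0,0,0,0,0]]}}

```text
time_s: 9.3
tcp_pos: [0.3578, 0.0568, 0.2267]
tcp_rot: [-3.108, 0.503, 2.582]
wrist_force: [-0.1, 0.2, -2.7]
finger_gap: 0.0194
```

```bash
cat >> ik.py <<'E'
def goto(pos,yaw_hook,n,tilt=30,q=None):
    """tool-frame rows from the measured pose to target"""
    st=env.get_state(); R0=R.from_euler('xyz',st['tcp_rot']).as_matrix(); Rd=tool(yaw_hook,tilt)
    qq,e=ik(np.array(pos),Rd,st['joint_positions']); print('ik',qq.round(2),round(e,4))
    d=R0.T@(np.array(pos)-st['tcp_pos']); w=np.degrees(R.from_matrix(R0.T@Rd).as_rotvec())
    print('total d',d.round(4),'w',w.round(2),'per row',(d/n).round(4),(w/n).round(2))
PR=np.array([.592,.012,.044])
def W(x,y,z=0,p=None):
    p=PR if p is None else p; c,s=np.cos(p[2]),np.sin(p[2]); return np.array([p[0]+c*x/1e3-s*y/1e3,p[1]+s*x/1e3+c*y/1e3,z/1e3])
def tcp_for_leg(x,y,zrod,yaw):  # leg axis at press (x,y), rod axis height zrod mm
    return W(x,y,zrod)-.1924*np.array([np.cos(yaw),np.sin(yaw),0])+[0,0,.003]
def where():
    st=env.get_state(); R0=R.from_euler('xyz',st['tcp_rot']).as_matrix()
    G=R0@tool(0,30).T # rotation world<-hook
    leg=st['tcp_pos']+G@[.1924,0,-.003]; tip=st['tcp_pos']+G@[.1924,0,-.035]
    c,s=np.cos(PR[2]),np.sin(PR[2]); f=lambda v:np.r_[np.array([[c,s],[-s,c]])@(v[:2]-PR[:2]),v[2]]*1e3
    print('t',st['time_s'],'leg',f(leg).round(1),'tip',f(tip).round(1),'F',st['wrist_force'].round(1),'M',st['moment'].round(2),'gap',round(st['finger_gap'],4))
E
python3 - <<'E'
from ik import *
where()
st=env.get_state(); print(st['tcp_pos'],st['tcp_rot'])
y=np.radians(-30)
t=tcp_for_leg(-75,45,143,y); print(t); goto(t,y,6)
E
```

```text
t 9.3 leg [-75.5 -56.8 219.8] tip [-76.6 -57.2 187.9] F [-0.1  0.2 -2.7] M [0.2  0.36 0.05] gap 0.0194
[0.35783481 0.05679492 0.22669341] [-3.10801704  0.50333792  2.58220593]
[0.34846994 0.14985751 0.146     ]
ik [ 0.67 -0.43  2.06 -0.5   1.34 -0.31] 0.0
total d [0.0891 0.0753 0.0405] w [-2.93 -1.19 -1.77] per row [0.0149 0.0126 0.0068] [-0.49 -0.2  -0.29]
```

{"method": "apply_moves", "body": {"commands": [[0.0149,0.0126,0.0068,-0.49,-0.2,-0.29],[0.0149,0.0126,0.0068,-0.49,-0.2,-0.29],[0.0149,0.0126,0.0068,-0.49,-0.2,-0.29],[0.0149,0.0126,0.0068,-0.49,-0.2,-0.29],[0.0149,0.0126,0.0068,-0.49,-0.2,-0.29],[0.0149,0.0126,0.0068,-0.49,-0.2,-0.29],[0,0,0,0,0,0]]}}

```text
time_s: 10.0
tcp_pos: [0.3466, 0.149, 0.1446]
tcp_rot: [-3.139, 0.522, 2.619]
wrist_force: [0.2, -0.6, -2.2]
finger_gap: 0.0195
```

Run:
```python
from ik import *
where()
c=env.calibration('wrist'); im=env.camera('wrist'); cv2.imwrite('pics/w5r.png',im[:,:,::-1])
im=cv2.resize(im[:,:,::-1],(768,576),interpolation=cv2.INTER_CUBIC)
def box(a,b): return np.array([W((a,b)[i][0],(a,b)[j][1],(a,b)[k][2]) for i in(0,1) for j in (0,1) for k in (0,1)])
for b,col in ((box((-50,-135,0),(50,135,40)),(0,0,255)),(box((-35,-125,162),(35,125,188)),(0,255,0)),(box((97,0,85),(97,62,85)),(255,0,255)),(box((46,-18,30),(131,24,100)),(0,255,255))):
    q=proj(b,c)*1.5
    for i in range(8):
        for k in (1,2,4):
            if not i&k: cv2.line(im,tuple(int(t) for t in q[i]),tuple(int(t) for t in q[i|k]),col,1)
cv2.imwrite('pics/w5.png',im)
t=env.camera('scene'); cv2.imwrite('pics/s5.png',cv2.resize(t[120:280,190:340,::-1],None,fx=4,fy=4,interpolation=cv2.INTER_CUBIC)[:600])
```

```text
t 10.0 leg [-76.9  44.2 141.3] tip [-77.   44.1 109.3] F [ 0.2 -0.6 -2.2] M [0.11 0.38 0.01] gap 0.0195
```

View pics/w5.png

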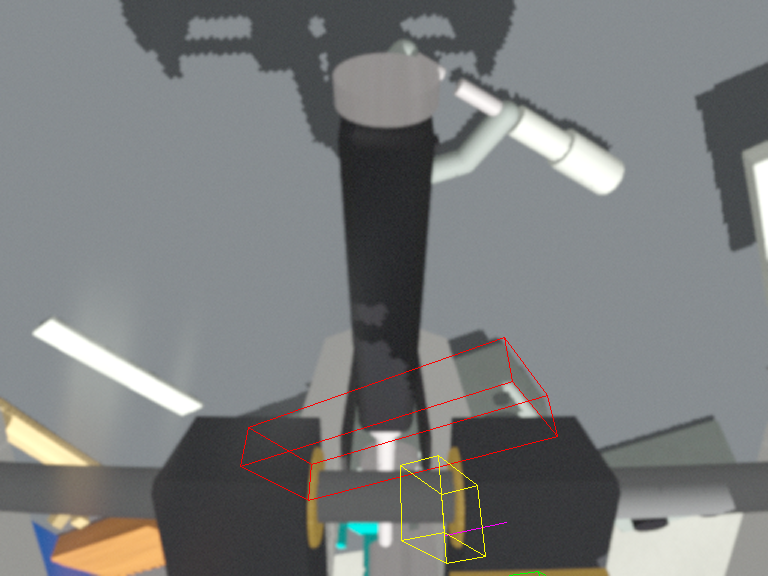

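View pics/s5.png

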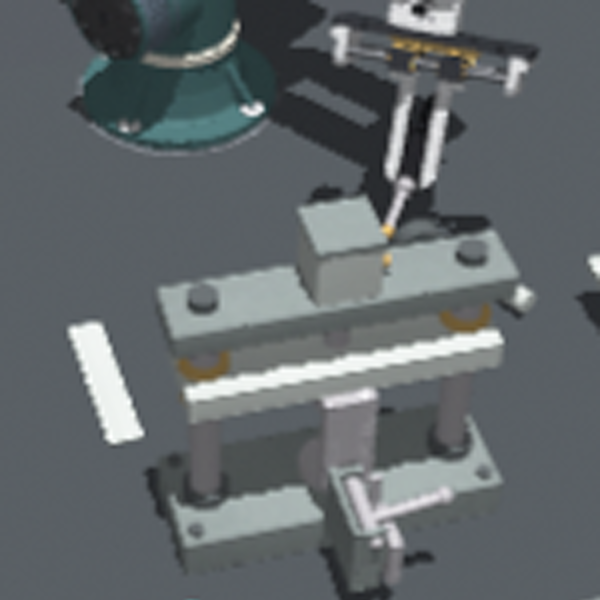

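```bash
sed -i 's/PR=np.array(\[.592,.012,.044\])/PR=np.array([.592,.010,.044])/' ik.py
python3 - <<'E'
from ik import *
where()
y=np.radians
q=env.get_state()['joint_positions']
for a in ((-35,50,-20),(0,46,-8),(25,41,2.5),(118,39,2.5)):
    t=tcp_for_leg(a[0],a[1],143,y(a[2])); q,e=ik(t,tool(y(a[2])),q); print(a,t.round(4),q.round(2),round(e,4))
goto(tcp_for_leg(-35,50,143,y(-20)),y(-20),4)
E
```

```text
t 10.1 leg [-75.7  44.9 144.4] tip [-75.7  44.9 112.4] F [ 0.3  0.  -2.3] M [ 0.19  0.36 -0.04] gap 0.0195
(-35, 50, -20) [0.374  0.1242 0.146 ] [ 0.49 -0.51  2.1  -0.41  1.21 -0.65] 0.0
(0, 46, -8) [0.3994 0.0827 0.146 ] [ 0.2  -0.59  2.14 -0.19  1.1  -1.19] 0.0
(25, 41, 2.5) [0.423  0.0437 0.146 ] [-0.08 -0.58  2.14  0.07  1.06 -1.71] 0.0
(118, 39, 2.5) [0.516  0.0458 0.146 ] [-0.05 -0.32  1.98  0.06  0.96 -1.69] 0.0
ik [ 0.49 -0.51  2.1  -0.41  1.21 -0.65] 0.0
total d [-0.0294 -0.0077  0.0182] w [-5.05  0.1  -8.83] per row [-0.0073 -0.0019  0.0046] [-1.26  0.02 -2.21]
```

{"method": "apply_moves", "body": {"commands": [[-0.0073,-0.0019,0.0046,-1.26,0,-2.21],[-0.0073,-0.0019,0.0046,-1.26,0,-2.21],[-0.0073,-0.0019,0.0046,-1.26,0,-2.21],[-0.0073,-0.0019,0.0046,-1.26,0,-2.21],[0,0,0,0,0,0]]}}

```text
time_s: 10.6
tcp_pos: [0.3764, 0.1246, 0.1472]
tcp_rot: [3.139, 0.528, 2.786]
wrist_force: [0.9, -0.5, -2.7]
finger_gap: 0.0195
```

Run:
```python
from ik import *
where()
y=np.radians
goto(tcp_for_leg(0,46,143,y(-8)),y(-8),4)
t=env.camera('scene'); cv2.imwrite('pics/s6.png',cv2.resize(t[130:280,200:340,::-1],None,fx=4,fy=4,interpolation=cv2.INTER_CUBIC)[:600])
```

```text
t 10.6 leg [-33.   49.4 144.9] tip [-32.8  49.4 112.9] F [ 0.9 -0.5 -2.7] M [ 0.12  0.32 -0.03] gap 0.0195
ik [ 0.2  -0.59  2.14 -0.19  1.1  -1.19] 0.0
total d [-0.0306 -0.0313  0.0191] w [ -6.08   0.24 -10.68] per row [-0.0077 -0.0078  0.0048] [-1.52  0.06 -2.67]
```

View pics/s6.png

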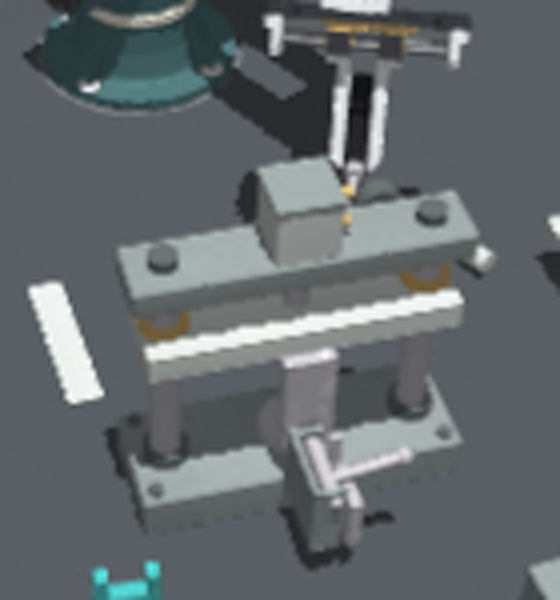

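{"method": "apply_moves", "body": {"commands": [[-0.0077,-0.0078,0.0048,-1.52,0,-2.67],[-0.0077,-0.0078,0.0048,-1.52,0,-2.67],[-0.0077,-0.0078,0.0048,-1.52,0,-2.67],[-0.0077,-0.0078,0.0048,-1.52,0,-2.67],[0,0,0,0,0,0]]}}

```text
time_s: 11.15
tcp_pos: [0.4026, 0.0848, 0.1452]
tcp_rot: [-3.14, 0.526, 3.002]
wrist_force: [-0.4, -0.8, -2.2]
finger_gap: 0.0196
```

Run:
```python
from ik import *
where()
y=np.radians
goto(tcp_for_leg(25,41,143,y(2.5)),y(2.5),4)
```

```text
t 11.15 leg [  3.2  47.7 142.7] tip [  3.2  47.7 110.7] F [-0.4 -0.8 -2.2] M [ 0.08  0.36 -0.02] gap 0.0196
ik [-0.08 -0.58  2.14  0.07  1.06 -1.71] 0.0
total d [-0.0228 -0.0379  0.0124] w [-5.36  0.14 -9.11] per row [-0.0057 -0.0095  0.0031] [-1.34  0.03 -2.28]
```

{"method": "apply_moves", "body": {"commands": [[-0.0057,-0.0095,0.0031,-1.34,0,-2.28],[-0.0057,-0.0095,0.0031,-1.34,0,-2.28],[-0.0057,-0.0095,0.0031,-1.34,0,-2.28],[-0.0057,-0.0095,0.0031,-1.34,0,-2.28],[0,0,0,0,0,0]]}}

```text
time_s: 11.65
tcp_pos: [0.4258, 0.0458, 0.1456]
tcp_rot: [-3.141, 0.524, -3.097]
wrist_force: [0.6, -0.4, -2.1]
finger_gap: 0.0193
```

Run:
```python
from ik import *
where()
y=np.radians
goto(tcp_for_leg(118,39,143,y(2.5)),y(2.5),7)
t=env.camera('scene'); cv2.imwrite('pics/s7.png',cv2.resize(t[130:280,200:340,::-1],None,fx=4,fy=4,interpolation=cv2.INTER_CUBIC)[:600])
c=env.calibration('scene')
st=env.get_state()
print((proj([W(25,41,143),W(25,41,115)],c)-[200,130]+.5)*4)
```

```text
t 11.65 leg [ 27.9  43.1 142.7] tip [ 27.9  43.1 110.7] F [ 0.6 -0.4 -2.1] M [0.01 0.4  0.01] gap 0.0193
ik [-0.05 -0.32  1.98  0.06  0.96 -1.69] 0.0
total d [-0.0782 -0.004   0.0447] w [0.01 0.04 0.04] per row [-0.0112 -0.0006  0.0064] [0.   0.01 0.01]
[[351.36672582 350.49194557]
 [349.26557826 375.1195113 ]]
```

View pics/s7.png

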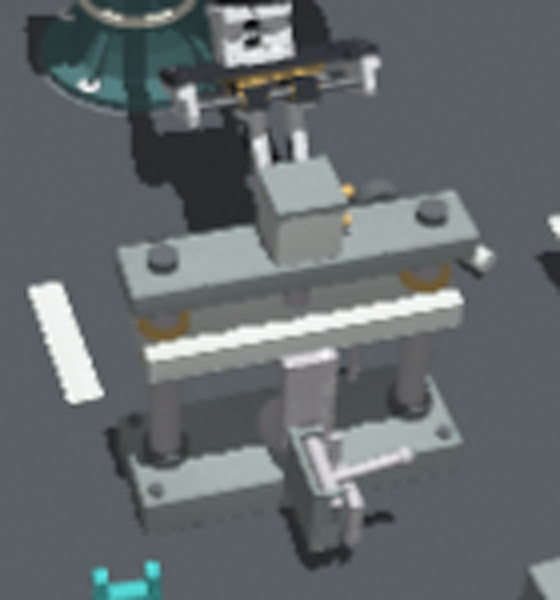

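{"method": "apply_moves", "body": {"commands": [[-0.0112,-0.0006,0.0064,0,0,0],[-0.0112,-0.0006,0.0064,0,0,0],[-0.0112,-0.0006,0.0064,0,0,0],[-0.0112,-0.0006,0.0064,0,0,0],[-0.0112,-0.0006,0.0064,0,0,0],[-0.0112,-0.0006,0.0064,0,0,0],[-0.0112,-0.0006,0.0064,0,0,0],[0,0,0,0,0,0]]}}

```text
time_s: 12.5
tcp_pos: [0.5165, 0.0485, 0.1458]
tcp_rot: [3.141, 0.524, -3.093]
wrist_force: [-0.5, -0.1, -2.0]
finger_gap: 0.0196
```

Run:
```python
from ik import *
where()
y=np.radians
goto(tcp_for_leg(118,39,107,y(2.5)),y(2.5),4)
t=env.camera('scene'); cv2.imwrite('pics/s8.png',cv2.resize(t[190:280,240:340,::-1],None,fx=6,fy=6,interpolation=cv2.INTER_CUBIC)[:600])
t=env.camera('top'); cv2.imwrite('pics/t8.png',cv2.resize(t[115:205,195:315,::-1],None,fx=6,fy=6,interpolation=cv2.INTER_CUBIC)[:600])
```

```text
t 12.5 leg [118.6  42.7 143. ] tip [118.7  42.7 111. ] F [-0.5 -0.1 -2. ] M [-0.    0.45  0.02] gap 0.0196
ik [-0.05 -0.29  2.03  0.06  0.88 -1.69] 0.0
total d [ 0.0185 -0.0027  0.0307] w [0.16 0.04 0.25] per row [ 0.0046 -0.0007  0.0077] [0.04 0.01 0.06]
```

View pics/s8.png

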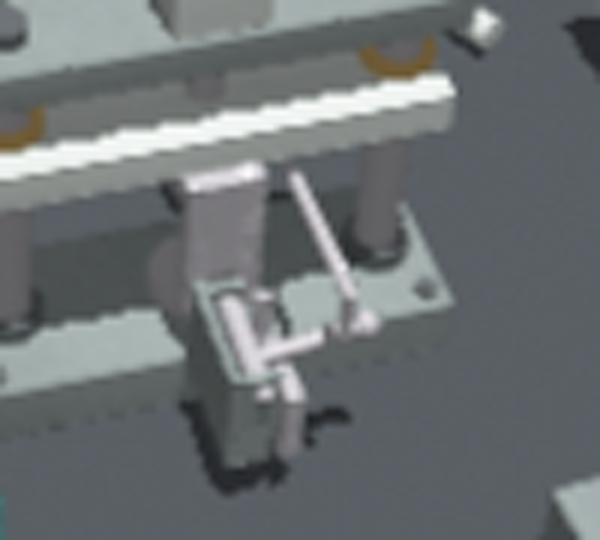

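View pics/t8.png

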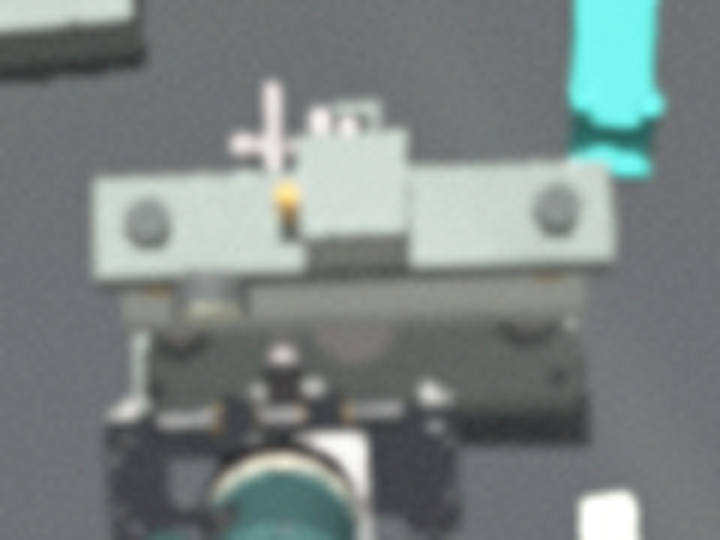

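{"method": "apply_moves", "body": {"commands": [[0.0044,-0.0007,0.0074,0,0,0],[0.0044,-0.0007,0.0074,0,0,0],[0.0044,-0.0007,0.0074,0,0,0],[0.0044,-0.0007,0.0074,0,0,0],[0,0,0,0,0,0]]}}

```text
time_s: 13.1
tcp_pos: [0.5142, 0.044, 0.1087]
tcp_rot: [3.141, 0.521, -3.094]
wrist_force: [0.1, 0.8, -2.6]
finger_gap: 0.0197
```

Run:
```python
from ik import *
where()
t=env.camera('scene'); cv2.imwrite('pics/s9.png',cv2.resize(t[190:280,240:340,::-1],None,fx=6,fy=6,interpolation=cv2.INTER_CUBIC)[:600])
t=env.camera('top'); cv2.imwrite('pics/t9.png',cv2.resize(t[115:165,215:265,::-1],None,fx=10,fy=10,interpolation=cv2.INTER_CUBIC)[:600])
```

```text
t 13.1 leg [116.1  38.1 105.2] tip [116.   38.1  73.2] F [ 0.1  0.8 -2.6] M [0.01 0.4  0.02] gap 0.0197
```

View pics/s9.png

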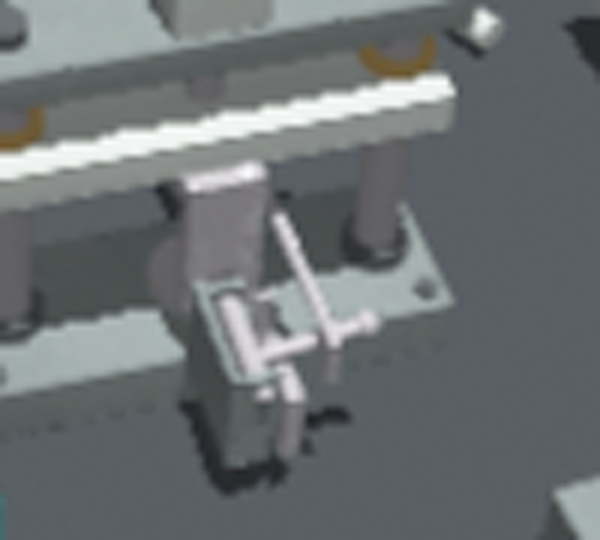

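View pics/t9.png

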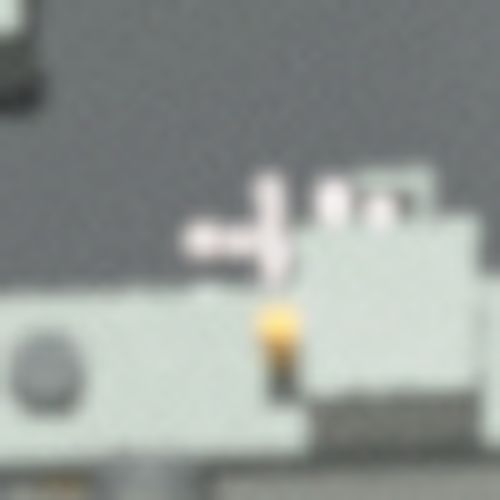

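{"method": "apply_moves", "body": {"commands": [[0.00173,0,-0.001,0,0,0],[0.00173,0,-0.001,0,0,0],[0.00087,0,-0.0005,0,0,0]]}}

```text
time_s: 13.5
tcp_pos: [0.5108, 0.044, 0.1119]
tcp_rot: [-3.141, 0.526, -3.093]
wrist_force: [0.3, 0.1, -2.3]
finger_gap: 0.0195
```

{"method": "apply_moves", "body": {"commands": [[0.00087,0,-0.0005,0,0,0],[0.00087,0,-0.0005,0,0,0]]}}

```text
time_s: 13.7
tcp_pos: [0.5087, 0.0438, 0.1117]
tcp_rot: [-3.141, 0.526, -3.093]
wrist_force: [-0.1, 0.5, -2.5]
finger_gap: 0.0191
```

{"method": "apply_moves", "body": {"commands": [[0.00087,0,-0.0005,0,0,0]]}}

```text
time_s: 13.8
tcp_pos: [0.5077, 0.0438, 0.1115]
tcp_rot: [-3.141, 0.525, -3.093]
wrist_force: [0.1, 0.2, -2.0]
finger_gap: 0.0195
```

{"method": "apply_moves", "body": {"commands": [[0.00087,0,-0.0005,0,0,0]]}}

```text
time_s: 13.9
tcp_pos: [0.5071, 0.0438, 0.1118]
tcp_rot: [-3.141, 0.527, -3.094]
wrist_force: [3.5, -0.5, -4.5]
finger_gap: 0.0197
```

{"method": "apply_moves", "body": {"commands": [[0.00087,0,-0.0005,0,0,0]]}}

```text
time_s: 14.0
tcp_pos: [0.5066, 0.0437, 0.112]
tcp_rot: [-3.141, 0.528, -3.094]
wrist_force: [7.5, 0.1, -4.4]
finger_gap: 0.0199
```

{"method": "apply_moves", "body": {"commands": [[0.00087,0,-0.0005,0,0,0]]}}

```text
time_s: 14.1
tcp_pos: [0.5057, 0.0437, 0.1121]
tcp_rot: [-3.141, 0.528, -3.094]
wrist_force: [6.6, -0.2, -4.6]
finger_gap: 0.0195
```

{"method": "apply_moves", "body": {"commands": [[0.00087,0,-0.0005,0,0,0]]}}

```text
time_s: 14.2
tcp_pos: [0.5047, 0.0436, 0.1121]
tcp_rot: [-3.141, 0.528, -3.094]
wrist_force: [5.9, 0.6, -4.3]
finger_gap: 0.0195
```

{"method": "apply_moves", "body": {"commands": [[0.00087,0,-0.0005,0,0,0]]}}

```text
time_s: 14.3
tcp_pos: [0.5037, 0.0436, 0.1121]
tcp_rot: [-3.141, 0.528, -3.094]
wrist_force: [6.5, 0.2, -3.6]
finger_gap: 0.0195
```

{"method": "apply_moves", "body": {"commands": [[0.00087,0,-0.0005,0,0,0],[0.00087,0,-0.0005,0,0,0],[0.00087,0,-0.0005,0,0,0],[0.00087,0,-0.0005,0,0,0],[0.00087,0,-0.0005,0,0,0],[0.00087,0,-0.0005,0,0,0],[0.00087,0,-0.0005,0,0,0]]}}

```text
time_s: 15.0
tcp_pos: [0.4967, 0.0433, 0.1121]
tcp_rot: [-3.141, 0.528, -3.094]
wrist_force: [5.8, 0.1, -4.9]
finger_gap: 0.0195
```

{"method": "apply_moves", "body": {"commands": [[0.00087,0,-0.0005,0,0,0]]}}

```text
time_s: 15.1
tcp_pos: [0.4957, 0.0432, 0.1121]
tcp_rot: [-3.142, 0.528, -3.094]
wrist_force: [4.9, 1.0, -4.2]
finger_gap: 0.0199
```

{"method": "apply_moves", "body": {"commands": [[0.00087,0,-0.0005,0,0,0]]}}

```text
time_s: 15.2
tcp_pos: [0.4947, 0.0431, 0.1121]
tcp_rot: [-3.141, 0.528, -3.094]
wrist_force: [6.4, 0.8, -4.2]
finger_gap: 0.0195
```

{"method": "apply_moves", "body": {"commands": [[0.00087,0,-0.0005,0,0,0]]}}

```text
time_s: 15.3
tcp_pos: [0.4937, 0.0431, 0.1121]
tcp_rot: [-3.142, 0.528, -3.094]
wrist_force: [6.5, 1.0, -5.1]
finger_gap: 0.0194
```

Run:
```python
from ik import *
where()
t=env.camera('scene'); cv2.imwrite('pics/s10.png',cv2.resize(t[190:280,240:340,::-1],None,fx=6,fy=6,interpolation=cv2.INTER_CUBIC)[:600])
```

```text
t 15.3 leg [ 95.6  38.2 109.9] tip [95.8 38.2 77.9] F [ 6.5  1.  -5.1] M [ 0.1  -0.07  0.1 ] gap 0.0194
```

View pics/s10.png

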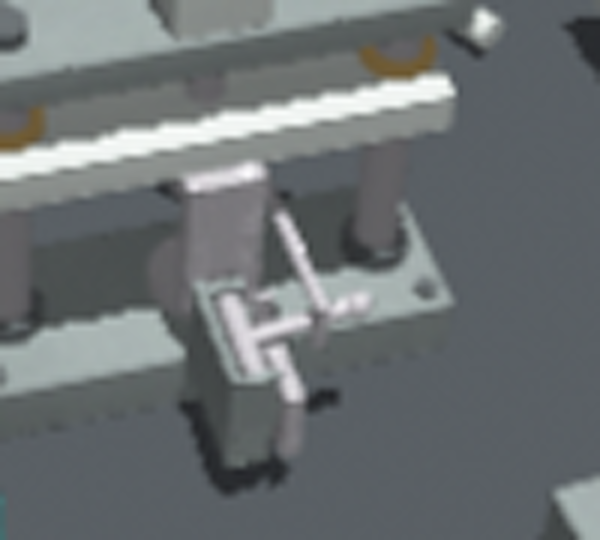

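{"method": "apply_moves", "body": {"commands": [[0.00113,0,-0.00065,0,0,0]]}}

```text
time_s: 15.45
tcp_pos: [0.4925, 0.043, 0.1122]
tcp_rot: [-3.141, 0.528, -3.094]
wrist_force: [5.8, 0.7, -5.0]
finger_gap: 0.0198
```

{"method": "apply_moves", "body": {"commands": [[0.00113,0,-0.00065,0,0,0]]}}

```text
time_s: 15.55
tcp_pos: [0.4911, 0.043, 0.1121]
tcp_rot: [-3.142, 0.528, -3.094]
wrist_force: [6.5, -0.1, -4.6]
finger_gap: 0.0195
```

{"method": "apply_moves", "body": {"commands": [[0.00113,0,-0.00065,0,0,0]]}}

```text
time_s: 15.65
tcp_pos: [0.4898, 0.0429, 0.1121]
tcp_rot: [-3.141, 0.528, -3.094]
wrist_force: [6.1, 0.4, -4.8]
finger_gap: 0.0201
```

{"method": "apply_moves", "body": {"commands": [[0.00113,0,-0.00065,0,0,0]]}}

```text
time_s: 15.75
tcp_pos: [0.4885, 0.0429, 0.1121]
tcp_rot: [-3.142, 0.528, -3.094]
wrist_force: [5.7, 0.7, -4.5]
finger_gap: 0.0198
```

{"method": "apply_moves", "body": {"commands": [[0.00113,0,-0.00065,0,0,0]]}}

```text
time_s: 15.85
tcp_pos: [0.4872, 0.0428, 0.1121]
tcp_rot: [-3.142, 0.528, -3.094]
wrist_force: [6.4, 0.6, -4.1]
finger_gap: 0.0198
```

{"method": "apply_moves", "body": {"commands": [[0.00113,0,-0.00065,0,0,0]]}}

```text
time_s: 15.95
tcp_pos: [0.4859, 0.0428, 0.1121]
tcp_rot: [3.142, 0.528, -3.094]
wrist_force: [5.7, 0.6, -4.6]
finger_gap: 0.0195
```

{"method": "apply_moves", "body": {"commands": [[0.00113,0,-0.00065,0,0,0]]}}

```text
time_s: 16.05
tcp_pos: [0.4846, 0.0427, 0.1121]
tcp_rot: [-3.142, 0.528, -3.094]
wrist_force: [5.7, 1.9, -4.5]
finger_gap: 0.0196
```

{"method": "apply_moves", "body": {"commands": [[0.00113,0,-0.00065,0,0,0]]}}

```text
time_s: 16.15
tcp_pos: [0.4837, 0.0426, 0.1124]
tcp_rot: [-3.142, 0.529, -3.094]
wrist_force: [9.9, 1.5, -6.7]
finger_gap: 0.02
```

{"method": "apply_moves", "body": {"commands": [[0,0,0,0,0,0]]}}

```text
time_s: 16.25
tcp_pos: [0.4838, 0.0426, 0.1126]
tcp_rot: [-3.141, 0.53, -3.094]
wrist_force: [7.3, 1.1, -4.6]
finger_gap: 0.0191
```

{"method": "apply_moves", "body": {"commands": [[0.0006,0,-0.00035,0,0,0]]}}

```text
time_s: 16.35
tcp_pos: [0.4836, 0.0426, 0.1129]
tcp_rot: [-3.141, 0.531, -3.094]
wrist_force: [10.5, 0.8, -5.9]
finger_gap: 0.0197
```

{"method": "apply_moves", "body": {"commands": [[-0.00173,0,0.001,0,0,0],[-0.00173,0,0.001,0,0,0],[0,0,0,0,0,0]]}}

```text
time_s: 16.65
tcp_pos: [0.4854, 0.0428, 0.1111]
tcp_rot: [-3.141, 0.524, -3.093]
wrist_force: [-0.2, 0.4, -2.4]
finger_gap: 0.0197
```

Run:
```python
from ik import *
where()
st=env.get_state(); print(st['tcp_pos'],st['tcp_rot'])
t=env.camera('scene'); cv2.imwrite('pics/s11.png',cv2.resize(t[190:280,240:340,::-1],None,fx=6,fy=6,interpolation=cv2.INTER_CUBIC)[:600])
```

```text
t 16.65 leg [ 87.3  38.2 108.2] tip [87.4 38.2 76.2] F [-0.2  0.4 -2.4] M [-0.03  0.37 -0.04] gap 0.0197
[0.48538962 0.04275882 0.11105316] [-3.14149296  0.52422282 -3.09343841]
```

View pics/s11.png

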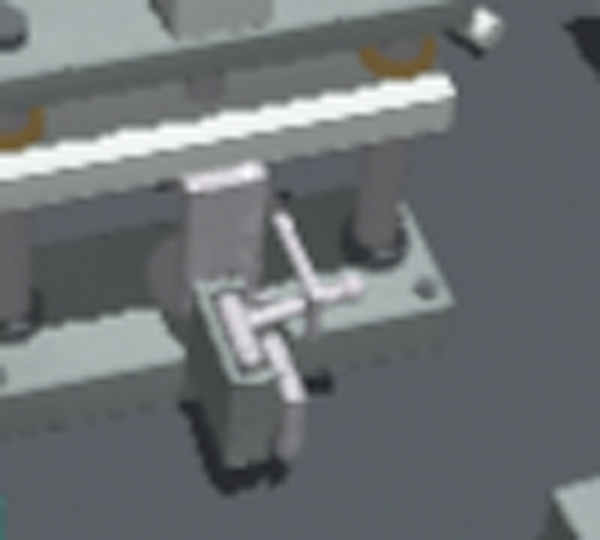

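{"method": "apply_moves", "body": {"commands": [[0.001,0,0.00173,0,0,0],[0.001,0,0.00173,0,0,0],[0.001,0,0.00173,0,0,0]]}}

```text
time_s: 17.0
tcp_pos: [0.4854, 0.0428, 0.1049]
tcp_rot: [-3.142, 0.525, -3.094]
wrist_force: [0.6, -0.0, -2.3]
finger_gap: 0.0197
```

{"method": "apply_moves", "body": {"commands": [[0.001,0,0.00173,0,0,0],[0.001,0,0.00173,0,0,0]]}}

```text
time_s: 17.2
tcp_pos: [0.486, 0.0428, 0.1018]
tcp_rot: [-3.141, 0.527, -3.093]
wrist_force: [-1.3, -0.5, -1.3]
finger_gap: 0.0196
```

{"method": "apply_moves", "body": {"commands": [[0.001,0,0.00173,0,0,0],[0.001,0,0.00173,0,0,0]]}}

```text
time_s: 17.4
tcp_pos: [0.4862, 0.0428, 0.098]
tcp_rot: [-3.142, 0.527, -3.093]
wrist_force: [0.5, 0.5, -0.9]
finger_gap: 0.0195
```

{"method": "apply_moves", "body": {"commands": [[0.001,0,0.00173,0,0,0],[0.001,0,0.00173,0,0,0]]}}

```text
time_s: 17.6
tcp_pos: [0.486, 0.0428, 0.0937]
tcp_rot: [-3.141, 0.526, -3.093]
wrist_force: [0.3, 1.3, -1.5]
finger_gap: 0.0196
```

{"method": "apply_moves", "body": {"commands": [[0.001,0,0.00173,0,0,0],[0.001,0,0.00173,0,0,0]]}}

```text
time_s: 17.8
tcp_pos: [0.4858, 0.0428, 0.0894]
tcp_rot: [-3.141, 0.526, -3.093]
wrist_force: [1.3, 0.5, -0.7]
finger_gap: 0.0196
```

Run:
```python
from ik import *
where()
t=env.camera('scene'); cv2.imwrite('pics/s12.png',cv2.resize(t[190:280,240:340,::-1],None,fx=6,fy=6,interpolation=cv2.INTER_CUBIC)[:600])
```

```text
t 17.8 leg [87.7 38.2 86.8] tip [87.8 38.2 54.8] F [ 1.3  0.5 -0.7] M [ 0.17 -0.13  0.25] gap 0.0196
```

View pics/s12.png

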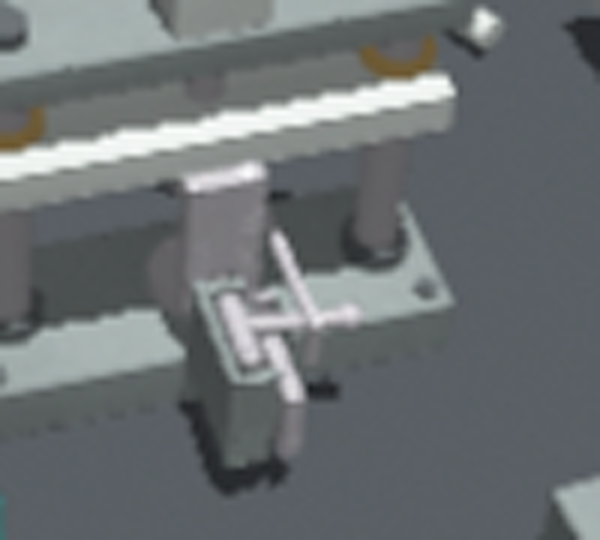

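{"method": "apply_moves", "body": {"commands": [[0.001,0,0.00173,0,0,0],[0.001,0,0.00173,0,0,0],[0.001,0,0.00173,0,0,0]]}}

```text
time_s: 18.15
tcp_pos: [0.4855, 0.0426, 0.0831]
tcp_rot: [-3.141, 0.525, -3.094]
wrist_force: [-0.0, -0.0, -0.4]
finger_gap: 0.0194
```

{"method": "apply_moves", "body": {"commands": [[0.001,0,0.00173,0,0,0],[0.001,0,0.00173,0,0,0],[0.001,0,0.00173,0,0,0]]}}

```text
time_s: 18.45
tcp_pos: [0.4857, 0.0427, 0.0772]
tcp_rot: [-3.141, 0.525, -3.094]
wrist_force: [0.1, 0.6, -0.1]
finger_gap: 0.0194
```

{"method": "apply_moves", "body": {"commands": [[0.001,0,0.00173,0,0,0],[0.001,0,0.00173,0,0,0],[0.001,0,0.00173,0,0,0]]}}

```text
time_s: 18.75
tcp_pos: [0.4856, 0.0428, 0.0712]
tcp_rot: [-3.142, 0.525, -3.093]
wrist_force: [-0.5, -0.3, -0.9]
finger_gap: 0.0196
```

{"method": "apply_moves", "body": {"commands": [[0.001,0,0.00173,0,0,0],[0.001,0,0.00173,0,0,0]]}}

```text
time_s: 18.95
tcp_pos: [0.4855, 0.0428, 0.0671]
tcp_rot: [-3.141, 0.525, -3.093]
wrist_force: [0.8, 0.4, -1.1]
finger_gap: 0.0194
```

{"method": "apply_moves", "body": {"commands": [[0.001,0,0.00173,0,0,0]]}}

```text
time_s: 19.05
tcp_pos: [0.4856, 0.0428, 0.0652]
tcp_rot: [-3.141, 0.525, -3.093]
wrist_force: [0.6, 0.9, -0.8]
finger_gap: 0.0197
```

{"method": "apply_moves", "body": {"commands": [[0.001,0,0.00173,0,0,0]]}}

```text
time_s: 19.15
tcp_pos: [0.4855, 0.0428, 0.0631]
tcp_rot: [-3.142, 0.525, -3.093]
wrist_force: [-0.6, 1.3, -0.6]
finger_gap: 0.0195
```

{"method": "apply_moves", "body": {"commands": [[0.001,0,0.00173,0,0,0]]}}

```text
time_s: 19.25
tcp_pos: [0.4856, 0.0428, 0.0611]
tcp_rot: [-3.142, 0.525, -3.094]
wrist_force: [1.4, 0.9, -2.0]
finger_gap: 0.0196
```

{"method": "apply_moves", "body": {"commands": [[0.00075,0,0.0013,0,0,0]]}}

```text
time_s: 19.35
tcp_pos: [0.4857, 0.0427, 0.0597]
tcp_rot: [-3.141, 0.525, -3.093]
wrist_force: [0.6, 0.1, -0.1]
finger_gap: 0.0195
```

{"method": "apply_moves", "body": {"commands": [[0.00075,0,0.0013,0,0,0]]}}

```text
time_s: 19.45
tcp_pos: [0.486, 0.0428, 0.0587]
tcp_rot: [-3.141, 0.526, -3.093]
wrist_force: [-0.6, 1.0, 0.9]
finger_gap: 0.0194
```

Run:
```python
from ik import *
where()
t=env.camera('scene'); cv2.imwrite('pics/s13.png',cv2.resize(t[190:280,240:340,::-1],None,fx=6,fy=6,interpolation=cv2.INTER_CUBIC)[:600])
```

```text
t 19.45 leg [88.  38.2 56.2] tip [88.1 38.2 24.2] F [-0.6  1.   0.9] M [ 0.3  -0.38  0.29] gap 0.0194
```

View pics/s13.png

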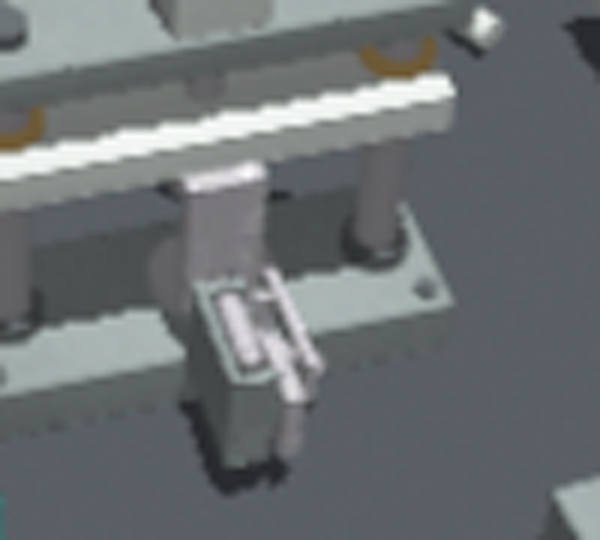

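{"method": "apply_moves", "body": {"commands": [[0.00075,0,0.0013,0,0,0]]}}

```text
time_s: 19.6
tcp_pos: [0.4864, 0.0429, 0.0578]
tcp_rot: [-3.141, 0.527, -3.093]
wrist_force: [-0.8, 2.1, 0.9]
finger_gap: 0.0197
```

{"method": "apply_moves", "body": {"commands": [[0.00075,0,0.0013,0,0,0]]}}

```text
time_s: 19.7
tcp_pos: [0.4866, 0.0428, 0.0565]
tcp_rot: [-3.141, 0.528, -3.093]
wrist_force: [-0.5, 0.9, 1.1]
finger_gap: 0.0202
```

Run:
```python
from ik import *
where()
```

```text
t 19.7 leg [88.6 38.3 54.3] tip [88.7 38.3 22.3] F [-0.5  0.9  1.1] M [ 0.26 -0.6   0.34] gap 0.0202
```

{"method": "apply_moves", "body": {"commands": [[-0.001,0,-0.00173,0,0,0],[-0.001,0,-0.00173,0,0,0],[-0.00173,0,0.001,0,0,0],[-0.00173,0,0.001,0,0,0],[-0.005,0,-0.00866,0,0,0],[-0.005,0,-0.00866,0,0,0]]}}

```text
time_s: 20.3
tcp_pos: [0.4887, 0.0427, 0.0788]
tcp_rot: [-3.141, 0.522, -3.094]
wrist_force: [-0.1, -0.6, -2.4]
finger_gap: 0.0193
```

Run:
```python
from ik import *
where()
goto(tcp_for_leg(93,39,141,.044),.044,5)
t=env.camera('scene'); cv2.imwrite('pics/s14.png',cv2.resize(t[190:280,240:340,::-1],None,fx=6,fy=6,interpolation=cv2.INTER_CUBIC)[:600])
```

```text
t 20.3 leg [90.7 37.9 75.6] tip [90.6 37.9 43.6] F [-0.1 -0.6 -2.4] M [ 0.01  0.4  -0.06] gap 0.0193
ik [-0.06 -0.38  2.03  0.06  0.98 -1.7 ] 0.0
total d [-0.0345  0.0017 -0.0553] w [ 0.1  -0.08  0.18] per row [-0.0069  0.0003 -0.0111] [ 0.02 -0.02  0.04]
```

View pics/s14.png

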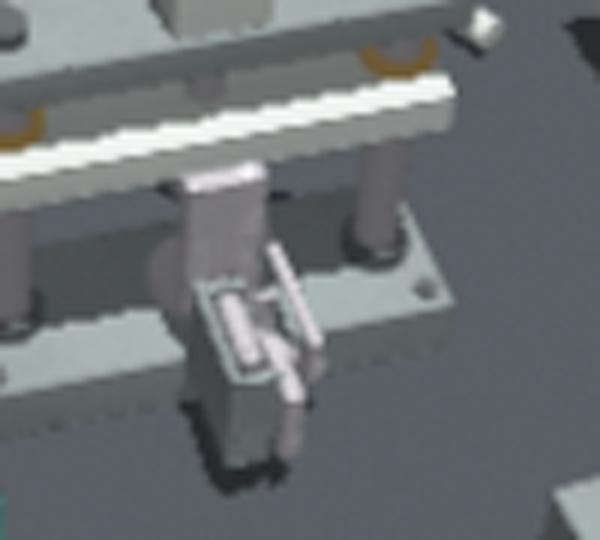

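{"method": "apply_moves", "body": {"commands": [[-0.0066,0,-0.0113,0,0,0],[-0.0066,0,-0.0113,0,0,0],[-0.0066,0,-0.0113,0,0,0],[-0.0066,0,-0.0113,0,0,0],[-0.0066,0,-0.0113,0,0,0],[0,0,0,0,0,0]]}}

```text
time_s: 20.95
tcp_pos: [0.4913, 0.0427, 0.1482]
tcp_rot: [-3.141, 0.531, -3.093]
wrist_force: [0.8, 0.7, -2.7]
finger_gap: 0.0196
```

Run:
```python
from ik import *
where()
goto(tcp_for_leg(25,42,143,np.radians(2.5)),np.radians(2.5),6)
t=env.camera('scene'); cv2.imwrite('pics/s15.png',cv2.resize(t[190:280,240:340,::-1],None,fx=6,fy=6,interpolation=cv2.INTER_CUBIC)[:600])
c=env.calibration('scene')
# predicted handle pixel at home for several turns
for th in (0,.6,.8):
    for x in (76,78,80):
        print(th,x,((proj([W(x,s*np.cos(th),85-s*np.sin(th)) for s in (10,62)],c)-[240,190]+.5)*6).round(0).tolist())
```

```text
t 20.95 leg [ 93.3  37.8 146.6] tip [ 93.5  37.7 114.6] F [ 0.8  0.7 -2.7] M [ 0.02  0.38 -0.05] gap 0.0196
ik [-0.07 -0.58  2.14  0.07  1.06 -1.71] 0.0
total d [ 0.06    0.0053 -0.0327] w [0.07 0.41 0.22] per row [ 0.01    0.0009 -0.0054] [0.01 0.07 0.04]
0 76 [[255.0, 322.0], [349.0, 303.0]]
0 78 [[256.0, 325.0], [351.0, 306.0]]
0 80 [[258.0, 328.0], [352.0, 308.0]]
0.6 76 [[252.0, 330.0], [325.0, 350.0]]
0.6 78 [[253.0, 333.0], [327.0, 353.0]]
0.6 80 [[254.0, 336.0], [328.0, 356.0]]
0.8 76 [[249.0, 333.0], [310.0, 365.0]]
0.8 78 [[250.0, 335.0], [311.0, 368.0]]
0.8 80 [[251.0, 338.0], [312.0, 371.0]]
```

View pics/s15.png

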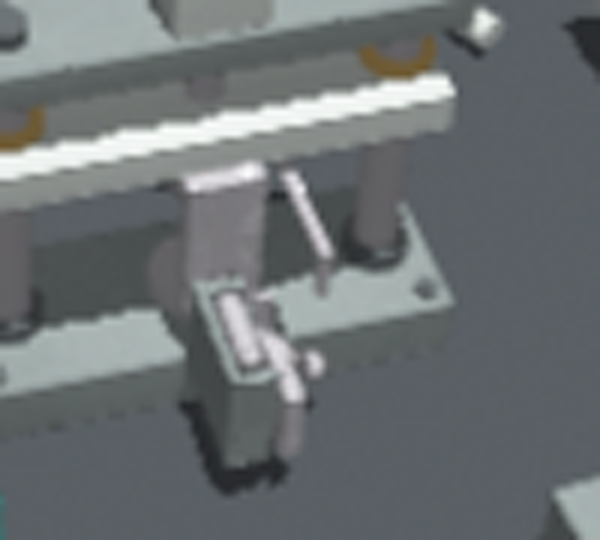

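{"method": "apply_moves", "body": {"commands": [[0.01,0.0009,-0.0054,0,0.07,0],[0.01,0.0009,-0.0054,0,0.07,0],[0.01,0.0009,-0.0054,0,0.07,0],[0.01,0.0009,-0.0054,0,0.07,0],[0.01,0.0009,-0.0054,0,0.07,0],[0.01,0.0009,-0.0054,0,0.07,0],[0,0,0,0,0,0]]}}

```text
time_s: 21.7
tcp_pos: [0.4201, 0.0451, 0.1416]
tcp_rot: [3.142, 0.516, -3.094]
wrist_force: [-0.1, -0.3, -2.3]
finger_gap: 0.0197
```

Run:
```python
from ik import *
where()
goto(tcp_for_leg(0,47,143,np.radians(-8)),np.radians(-8),4)
```

```text
t 21.7 leg [ 22.2  43.4 137.1] tip [ 22.   43.4 105.1] F [-0.1 -0.3 -2.3] M [-0.01  0.43 -0.01] gap 0.0197
ik [ 0.21 -0.59  2.14 -0.19  1.1  -1.18] 0.0
total d [ 0.0142  0.0396 -0.0131] w [ 5.34 -0.43  9.33] per row [ 0.0036  0.0099 -0.0033] [ 1.33 -0.11  2.33]
```

{"method": "apply_moves", "body": {"commands": [[0.0036,0.0099,-0.0033,1.33,-0.06,2.33],[0.0036,0.0099,-0.0033,1.33,-0.06,2.33],[0.0036,0.0099,-0.0033,1.33,-0.06,2.33],[0.0036,0.0099,-0.0033,1.33,-0.06,2.33],[0,0,0,0,0,0]]}}

```text
time_s: 22.2
tcp_pos: [0.4032, 0.0868, 0.1468]
tcp_rot: [3.141, 0.521, 3.006]
wrist_force: [0.2, 0.9, -2.8]
finger_gap: 0.0197
```

Run:
```python
from ik import *
where()
goto(tcp_for_leg(-35,50,143,np.radians(-20)),np.radians(-20),4)
```

```text
t 22.2 leg [  4.1  50.7 143.4] tip [  4.   50.8 111.4] F [ 0.2  0.9 -2.8] M [0.07 0.39 0.01] gap 0.0197
ik [ 0.49 -0.51  2.1  -0.41  1.21 -0.65] 0.0
total d [ 0.0299  0.0331 -0.0162] w [ 6.13 -0.13 10.61] per row [ 0.0075  0.0083 -0.004 ] [ 1.53 -0.03  2.65]
```

{"method": "apply_moves", "body": {"commands": [[0.0075,0.0083,-0.004,1.53,-0.03,2.65],[0.0075,0.0083,-0.004,1.53,-0.03,2.65],[0.0075,0.0083,-0.004,1.53,-0.03,2.65],[0.0075,0.0083,-0.004,1.53,-0.03,2.65],[0,0,0,0,0,0]]}}

```text
time_s: 22.7
tcp_pos: [0.3774, 0.1261, 0.1455]
tcp_rot: [-3.141, 0.522, 2.793]
wrist_force: [-0.9, -0.2, -3.3]
finger_gap: 0.0199
```

Run:
```python
from ik import *
where()
goto(tcp_for_leg(-85,45,143,np.radians(-35)),np.radians(-35),6)
```

```text
t 22.7 leg [-31.5  51.8 142.3] tip [-31.6  51.8 110.3] F [-0.9 -0.2 -3.3] M [0.13 0.35 0.01] gap 0.0199
ik [ 0.71 -0.37  2.02 -0.52  1.38 -0.18] 0.0
total d [ 0.0346  0.0231 -0.0205] w [ 7.47 -0.06 13.03] per row [ 0.0058  0.0038 -0.0034] [ 1.24 -0.01  2.17]
```

{"method": "apply_moves", "body": {"commands": [[0.0058,0.0038,-0.0034,1.24,0,2.17],[0.0058,0.0038,-0.0034,1.24,0,2.17],[0.0058,0.0038,-0.0034,1.24,0,2.17],[0.0058,0.0038,-0.0034,1.24,0,2.17],[0.0058,0.0038,-0.0034,1.24,0,2.17],[0.0058,0.0038,-0.0034,1.24,0,2.17],[0,0,0,0,0,0]]}}

```text
time_s: 23.4
tcp_pos: [0.3521, 0.1634, 0.146]
tcp_rot: [3.141, 0.522, 2.529]
wrist_force: [-0.0, -0.1, -2.1]
finger_gap: 0.0195
```

Run:
```python
from ik import *
where()
st=env.get_state(); print(st['tcp_pos'],st['tcp_rot'])
# now rise and go to waypoint yaw -53deg
y=np.radians(-53)
goto([.33,.10,.225],y,6)
cw=env.calibration('wrist'); im=env.camera('wrist'); cv2.imwrite('pics/w16.png',cv2.resize(im[:,:,::-1],(768,576)))
G=R.from_euler('xyz',st['tcp_rot']).as_matrix()@tool(0,30).T
print(proj([st['tcp_pos']+G@np.array(v) for v in ([.1924,0,-.003],[.1924,0,-.035],[-.0946,0,.010])],cw)*1.5)
im=env.camera('scene'); cv2.imwrite('pics/s16.png',cv2.resize(im[130:280,190:340,::-1],None,fx=4,fy=4,interpolation=cv2.INTER_CUBIC))
```

```text
t 23.4 leg [-80.5  46.5 142.8] tip [-80.5  46.5 110.8] F [-0.  -0.1 -2.1] M [ 0.27  0.35 -0.01] gap 0.0195
[0.35209054 0.16343949 0.14600577] [3.14116675 0.52247192 2.52912352]
ik [ 0.62 -0.43  1.89 -0.52  1.64 -0.08] 0.0
total d [-0.0554 -0.0646 -0.0593] w [ 8.97 -0.07 15.51] per row [-0.0092 -0.0108 -0.0099] [ 1.49 -0.01  2.59]
[[386.69826766 540.85928075]
 [386.63885802 491.07283747]
 [390.17878782 146.38842977]]
```

View pics/w16.png

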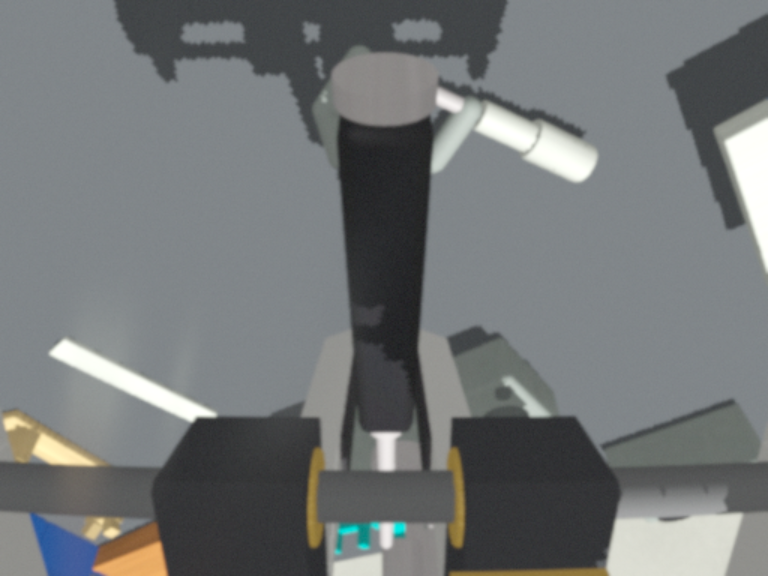

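View pics/s16.png

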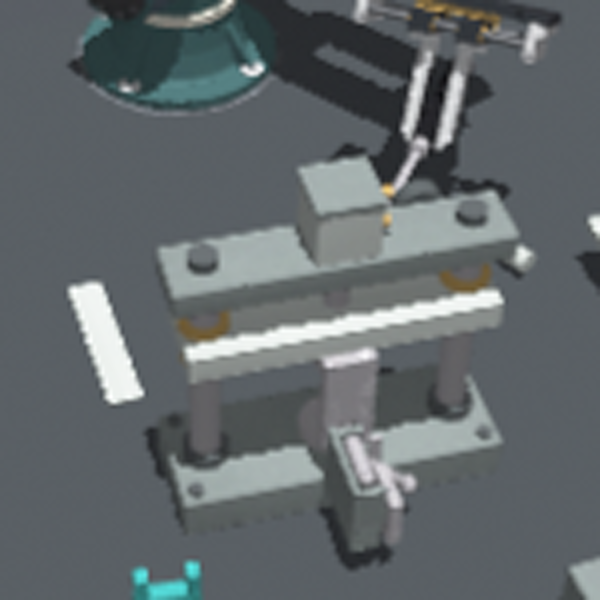

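{"method": "apply_moves", "body": {"commands": [[-0.0092,-0.0108,-0.0099,1.49,0,2.59],[-0.0092,-0.0108,-0.0099,1.49,0,2.59],[-0.0092,-0.0108,-0.0099,1.49,0,2.59],[-0.0092,-0.0108,-0.0099,1.49,0,2.59],[-0.0092,-0.0108,-0.0099,1.49,0,2.59],[-0.0092,-0.0108,-0.0099,1.49,0,2.59]]}}

```text
time_s: 24.1
tcp_pos: [0.3209, 0.1022, 0.2258]
tcp_rot: [3.139, 0.523, 2.211]
wrist_force: [-0.4, -0.9, -1.4]
finger_gap: 0.0197
```

Run:
```python
from ik import *
where(); print(env.get_state()['tcp_pos'])
goto([.47,-.33,.23],np.radians(-53),14)
```

```text
t 24.1 leg [-158.5  -55.   222.7] tip [-158.5  -54.9  190.7] F [-0.4 -0.9 -1.4] M [0.31 0.24 0.02] gap 0.0197
[0.3208648  0.10220204 0.22583757]
ik [-0.63 -0.2   1.72 -0.16  1.12 -1.24] 0.0
total d [-0.3795 -0.1393  0.2136] w [-0.01 -0.04 -0.25] per row [-0.0271 -0.0099  0.0153] [-0.   -0.   -0.02]
```

{"method": "apply_moves", "body": {"commands": [[-0.0271,-0.0099,0.0153,0,0,0],[-0.0271,-0.0099,0.0153,0,0,0],[-0.0271,-0.0099,0.0153,0,0,0],[-0.0271,-0.0099,0.0153,0,0,0],[-0.0271,-0.0099,0.0153,0,0,0],[-0.0271,-0.0099,0.0153,0,0,0],[-0.0271,-0.0099,0.0153,0,0,0]]}}

```text
time_s: 24.8
tcp_pos: [0.3957, -0.1148, 0.2274]
tcp_rot: [3.14, 0.524, 2.213]
wrist_force: [-0.1, 0.1, -2.1]
finger_gap: 0.0199
```

{"method": "apply_moves", "body": {"commands": [[-0.0271,-0.0099,0.0153,0,0,0],[-0.0271,-0.0099,0.0153,0,0,0],[-0.0271,-0.0099,0.0153,0,0,0],[-0.0271,-0.0099,0.0153,0,0,0],[-0.0271,-0.0099,0.0153,0,0,0],[-0.0271,-0.0099,0.0153,0,0,0],[-0.0271,-0.0099,0.0153,0,0,0]]}}

```text
time_s: 25.5
tcp_pos: [0.4702, -0.3309, 0.229]
tcp_rot: [3.141, 0.523, 2.213]
wrist_force: [0.5, -0.1, -2.5]
finger_gap: 0.0197
```

Run:
```python
from ik import *
print(env.get_state()['tcp_pos'])
goto([.4814,-.3508,.20],2.9078-np.pi,6)
```

```text
[ 0.47022884 -0.33088893  0.2289748 ]
ik [-0.9  -0.12  1.71  0.35  1.15 -2.32] 0.0
total d [-0.0051 -0.003   0.0364] w [-19.87  -0.   -34.46] per row [-0.0009 -0.0005  0.0061] [-3.31 -0.   -5.74]
```

{"method": "apply_moves", "body": {"commands": [[0,0,0,-3.31,0,-5.74],[0,0,0,-3.31,0,-5.74],[0,0,0,-3.31,0,-5.74],[0,0,0,-3.31,0,-5.74],[0,0,0,-3.31,0,-5.74],[0,0,0,-3.31,0,-5.74],[0,0,0,0,0,0]]}}

```text
time_s: 26.2
tcp_pos: [0.4695, -0.331, 0.2287]
tcp_rot: [-3.141, 0.523, 2.905]
wrist_force: [-1.6, 0.5, -3.0]
finger_gap: 0.0195
```

Run:
```python
from ik import *
print(env.get_state()['tcp_pos'],env.get_state()['tcp_rot'])
goto([.4814,-.3508,.13],2.9078-np.pi,6)
```

```text
[ 0.46946447 -0.33097955  0.22869383] [-3.14116124  0.52343454  2.90474052]
ik [-0.9  -0.07  1.81  0.37  1.01 -2.37] 0.0
total d [ 0.0353 -0.0164  0.0936] w [-0.11 -0.01 -0.15] per row [ 0.0059 -0.0027  0.0156] [-0.02 -0.   -0.03]
```

{"method": "apply_moves", "body": {"commands": [[0.0059,-0.0027,0.0156,0,0,0],[0.0059,-0.0027,0.0156,0,0,0],[0.0059,-0.0027,0.0156,0,0,0],[0.0059,-0.0027,0.0156,0,0,0],[0.0059,-0.0027,0.0156,0,0,0],[0.0059,-0.0027,0.0156,0,0,0],[0,0,0,0,0,0]]}}

```text
time_s: 26.9
tcp_pos: [0.4817, -0.3467, 0.1268]
tcp_rot: [3.137, 0.519, 2.904]
wrist_force: [-0.1, -0.5, -2.2]
finger_gap: 0.0202
```

Run:
```python
from ik import *
for i in range(3):
    s=env.get_state(); print(s['tcp_pos'],s['tcp_rot']); im=env.camera('wrist')
cv2.imwrite('pics/w17.png',cv2.resize(im[:,:,::-1],(768,576)))
goto([.4814,-.3508,.07],2.9078-np.pi,6)
im=env.camera('top'); cv2.imwrite('pics/t17.png',cv2.resize(im[130:240,310:400,::-1],None,fx=5,fy=5,interpolation=cv2.INTER_CUBIC))
```

```text
[ 0.4816589  -0.34669962  0.12678694] [3.13732977 0.51876678 2.90447973]
[ 0.4824366  -0.34722781  0.12881845] [3.13885988 0.52152935 2.90547562]
[ 0.4830879  -0.34779441  0.1304139 ] [3.14042982 0.52395947 2.90641737]
ik [-0.9  -0.01  1.88  0.41  0.89 -2.44] 0.0
total d [ 0.0321 -0.003   0.0524] w [-0.02  0.11 -0.03] per row [ 0.0053 -0.0005  0.0087] [-0.    0.02 -0.  ]
```

View pics/w17.png

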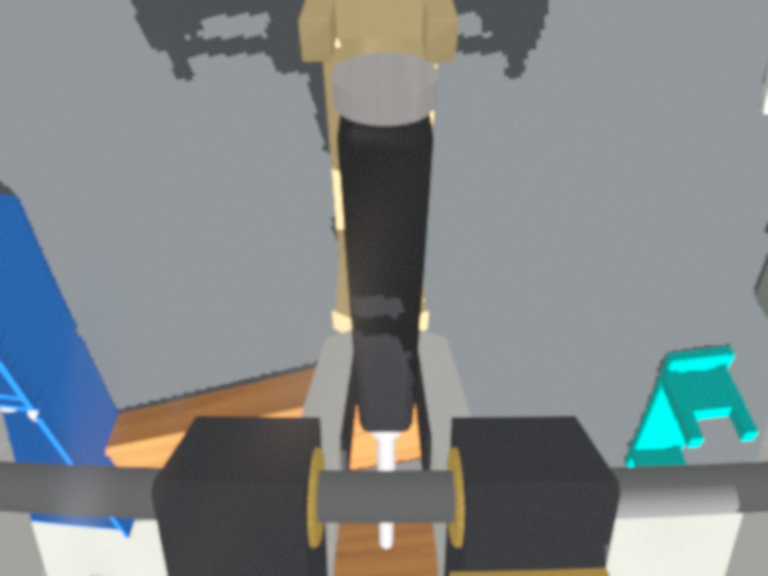

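{"method": "apply_moves", "body": {"commands": [[0.0053,-0.0005,0.0087,0,0,0],[0.0053,-0.0005,0.0087,0,0,0],[0.0053,-0.0005,0.0087,0,0,0],[0.0053,-0.0005,0.0087,0,0,0],[0,-0.0005,0,0,0,0],[0,-0.0005,0,0,0,0],[0,0,0,0,0,0],[0,0,0,0,0,0]]}}

```text
time_s: 27.9
tcp_pos: [0.4822, -0.3509, 0.0906]
tcp_rot: [3.141, 0.526, 2.908]
wrist_force: [-0.1, 0.3, -2.5]
finger_gap: 0.0198
```

Run:
```python
from ik import *
for i in range(2):
    s=env.get_state(); print(s['tcp_pos'],s['tcp_rot'],s['wrist_force'].round(1)); im=env.camera('wrist')
cv2.imwrite('pics/w18.png',cv2.resize(im[:,:,::-1],(768,576)))
goto([.4814,-.3508,.0585],2.9078-np.pi,6)
```

```text
[ 0.48223504 -0.35094015  0.09059849] [3.14119708 0.52575635 2.90766049] [-0.1  0.3 -2.5]
[ 0.48219536 -0.35090135  0.09055489] [3.14116154 0.52568144 2.90765553] [ 0.8  0.2 -2.1]
ik [-0.9   0.01  1.89  0.42  0.86 -2.45] 0.0
total d [ 0.0166 -0.0002  0.0273] w [ 0.03  0.11 -0.01] per row [ 0.0028 -0.      0.0045] [ 0.    0.02 -0.  ]
```

View pics/w18.png

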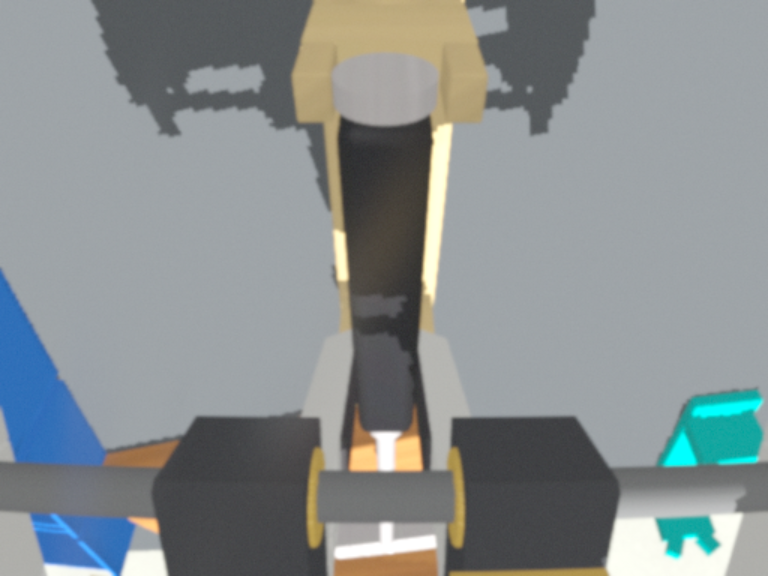

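{"method": "apply_moves", "body": {"commands": [[0.0027,0,0.0043,0,0,0],[0.0027,0,0.0043,0,0,0],[0.0027,0,0.0043,0,0,0],[0.0027,0,0.0043,0,0,0],[0.0027,0,0.0043,0,0,0],[0.0018,0,0.003,0,0,0],[0,0,0,0,0,0],[0,0,0,0,0,0]]}}

```text
time_s: 28.8
tcp_pos: [0.481, -0.3503, 0.0608]
tcp_rot: [3.14, 0.525, 2.907]
wrist_force: [-0.2, -0.0, -0.9]
finger_gap: 0.0195
```

Run:
```python
from ik import *
s=env.get_state(); print(s['tcp_pos'],s['tcp_rot'],s['wrist_force'].round(1),s['moment'].round(2)); im=env.camera('wrist')
cv2.imwrite('pics/w19.png',cv2.resize(im[:,:,::-1],(768,576)))
```

```text
[ 0.48098279 -0.35030886  0.0608498 ] [3.14021076 0.52459135 2.90717706] [-0.2 -0.  -0.9] [ 0.1   0.45 -0.  ]
```

View pics/w19.png

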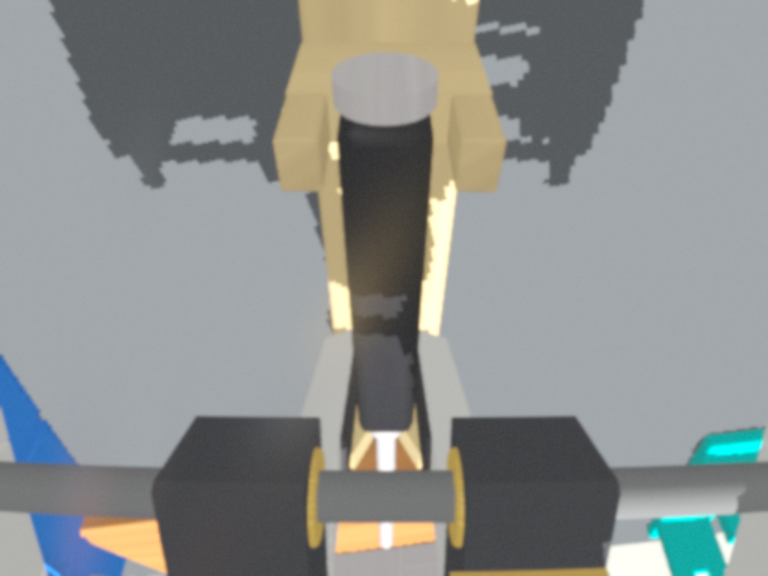

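{"method": "apply_moves", "body": {"commands": [[0.00065,0,0.0011,0,0,0],[0,0,0,0,0,0]]}}

```text
time_s: 29.05
tcp_pos: [0.481, -0.3503, 0.0597]
tcp_rot: [3.14, 0.525, 2.907]
wrist_force: [0.0, 0.1, -2.7]
finger_gap: 0.0197
```

{"method": "apply_moves", "body": {"commands": [[0.00065,0,0.0011,0,0,0],[0,0,0,0,0,0]]}}

```text
time_s: 29.25
tcp_pos: [0.481, -0.3504, 0.0585]
tcp_rot: [3.141, 0.525, 2.907]
wrist_force: [0.0, 0.0, -2.4]
finger_gap: 0.0197
```

{"method": "apply_moves", "body": {"commands": [[0.00065,0,0.0011,0,0,0],[0,0,0,0,0,0]]}}

```text
time_s: 29.45
tcp_pos: [0.4811, -0.3506, 0.0581]
tcp_rot: [3.141, 0.525, 2.908]
wrist_force: [-1.4, 1.6, 4.0]
finger_gap: 0.0197
```

Run:
```python
from ik import *
s=env.get_state(); print(s['tcp_pos'],s['tcp_rot'],s['wrist_force'].round(1),s['moment'].round(2))
```

```text
[ 0.48114312 -0.35055518  0.05806305] [3.14098608 0.52543827 2.9078329 ] [-1.4  1.6  4. ] [ 0.31  0.78 -0.03]
```

{"method": "apply_moves", "body": {"commands": [[-0.00025,0,-0.0004,0,0,0],[0,0,0,0,0,0]], "hand": 1, "force": 6}}

```text
time_s: 29.65
tcp_pos: [0.4812, -0.3506, 0.0579]
tcp_rot: [3.141, 0.526, 2.907]
wrist_force: [-0.1, 0.6, 1.3]
finger_gap: 0.0197
```

{"method": "apply_moves", "body": {"commands": [[0,0,0,0,0,0],[0,0,0,0,0,0],[0,0,0,0,0,0],[0,0,0,0,0,0],[0,0,0,0,0,0],[0,0,0,0,0,0],[0,0,0,0,0,0]], "hand": 0}}

```text
time_s: 30.35
tcp_pos: [0.4809, -0.3503, 0.0575]
tcp_rot: [3.14, 0.525, 2.907]
wrist_force: [0.3, -0.7, -0.3]
finger_gap: 0.0727
```

Run:
```python
from ik import *
s=env.get_state(); print(s['tcp_pos'],s['tcp_rot'],s['wrist_force'].round(1),s['moment'].round(2),s['finger_gap'])
im=env.camera('wrist')
cv2.imwrite('pics/w20.png',cv2.resize(im[:,:,::-1],(768,576)))
```

```text
[ 0.48093845 -0.35026802  0.05753537] [3.14024959 0.52459388 2.90724886] [ 0.3 -0.7 -0.3] [0.02 0.23 0.01] 0.0726885038735434
```

View pics/w20.png

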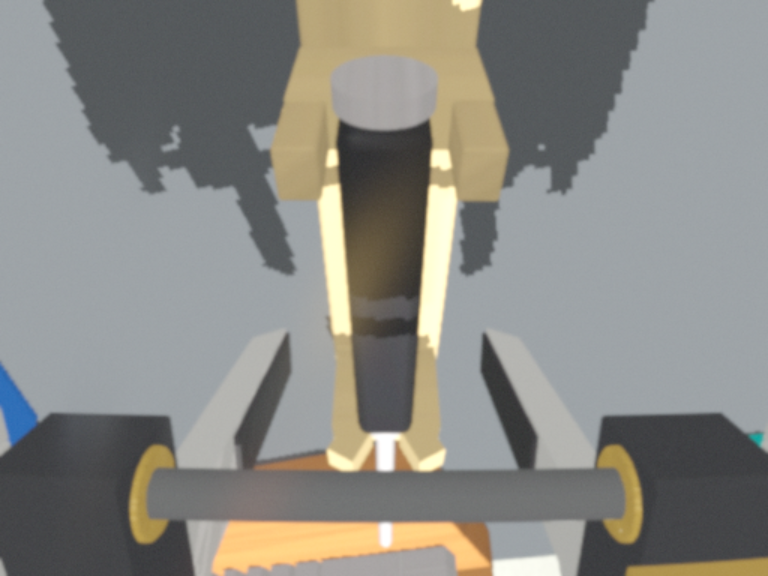

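{"method": "apply_moves", "body": {"commands": [[0,0,0,0,0,0],[0,0,0,0,0,0],[-0.005,0,-0.00866,0,0,0],[-0.01,0,-0.0173,0,0,0],[-0.01,0,-0.0173,0,0,0],[-0.0125,0,-0.02165,0,0,0],[-0.0125,0,-0.02165,0,0,0],[-0.0125,0,-0.02165,0,0,0]]}}

```text
time_s: 31.2
tcp_pos: [0.4808, -0.3504, 0.1845]
tcp_rot: [3.141, 0.525, 2.907]
wrist_force: [-0.2, 0.6, 0.3]
finger_gap: 0.0941
```

{"method": "apply_moves", "body": {"commands": [[0.01,0,-0.01,0,0,0],[0.01,0,-0.01,0,0,0],[0,0,0,0,0,0],[0,0,0,0,0,0]]}}

```text
time_s: 31.6
tcp_pos: [0.4531, -0.3435, 0.1882]
tcp_rot: [3.139, 0.523, 2.905]
wrist_force: [0.5, 0.7, -0.3]
finger_gap: 0.0944
```

Run:
```python
from ik import *
s=env.get_state(); print(s['time_s'],s['tcp_pos'],s['wrist_force'].round(1),s['finger_gap'])
im=env.camera('scene'); cv2.imwrite('pics/s21.png',cv2.resize(im[:,:,::-1],(768,576)))
cv2.imwrite('pics/s21c.png',cv2.resize(im[190:280,240:340,::-1],None,fx=6,fy=6,interpolation=cv2.INTER_CUBIC))
im=env.camera('wrist'); cv2.imwrite('pics/w21.png',cv2.resize(im[:,:,::-1],(768,576)))
im=env.camera('top'); cv2.imwrite('pics/t21.png',cv2.resize(im[:,:,::-1],(768,576)))
```

```text
31.6 [ 0.45312898 -0.34354651  0.18819239] [ 0.5  0.7 -0.3] 0.09444166426116457
```

View pics/s21.png

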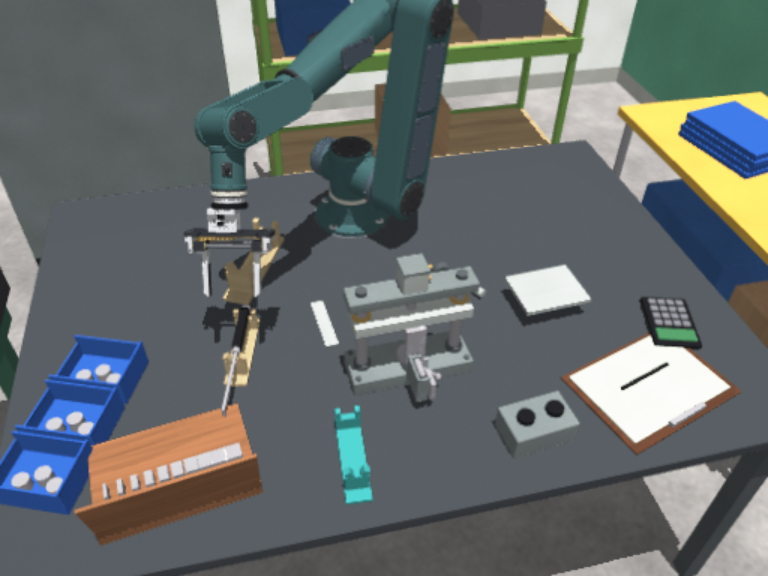

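View pics/s21c.png

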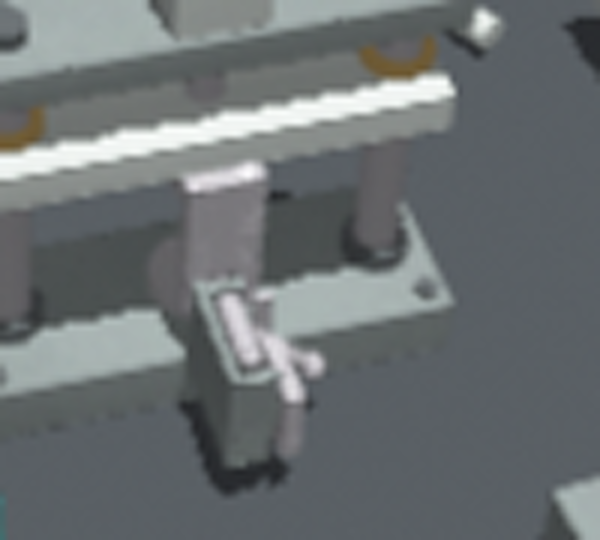

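View pics/w21.png

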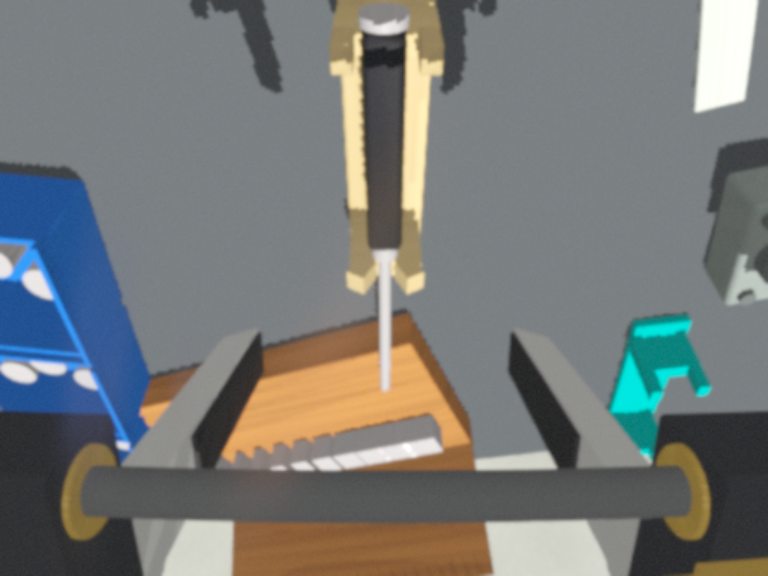

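View pics/t21.png

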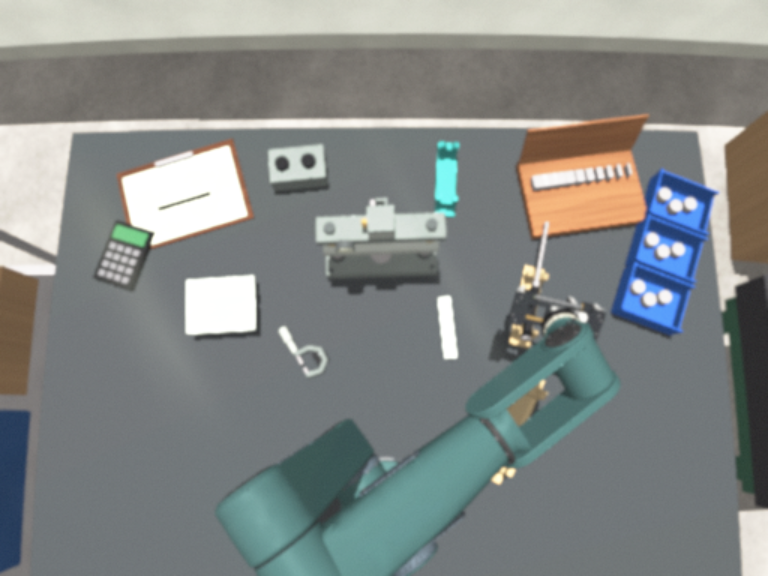

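Run:
```python
from station import env
print(env.sign_off(), env.get_state()['time_s'])
```

```text
the job is handed in; nothing more can be done
the job is handed in; nothing more can be done
```

The press ram is locked, the hook is back in its rest, and the job is handed in. It took about 32 s of the 72 s allowed.

- **Hook:** I took it from the smaller plywood rest and brought it in at the left of the punch, under the raised ram.
- **Bolt:** It slid at about 6 N and stopped after about 22 mm, with the handle at roughly x 78 in the press frame. The highest force I read there was 10.5 N, and one small further step no longer moved it. The limit is 14 N.
- **Handle:** I pressed it down with the hook's rod at about 2 N. At the bottom, the push rose to about 3.5 N with little further movement, well above what the handle needs to turn.
- **Hook returned:** It sat back in the saddle and notch, and the last wrist picture confirms this. The gripper is open and clear of it.

**Last checks:** The first picture reading of the handle's final angle gave about 0.75 rad. After correcting for a camera offset seen earlier in the run, it came to about 0.80, fully down. The rod's height at the end also fits fully down. By eye, the micrometer, plate, strip and both other cradles had not moved, and the readings showed no sign of the arm or gripper touching the press.

One swing towards the press ran into a joint limit. The hook's leg ended closer to the press front than planned, level with the gauge face. No contact force showed, and I backed out and went in at an angle instead.

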